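# Take the pin tray out of the desiccator cabinet and hold it level for the operator

## Robot

A 7-joint arm with a two-finger parallel gripper is mounted at the origin on the work surface. World frame = base frame: x ahead of the robot, y to its left, z up, the work surface at z = 0. Lengths are in m, angles in rad, forces in N, time in s.
With the tool pointing down it reaches from about 0.4 to 0.875 m from the base axis. Payload 4.4 kg.
Tool frame: the origin (TCP) lies on the centre line of the jaws, within the pads' length; the fingertips stand 22 mm ahead of it and the grasp point (between the pads) lies 3 mm ahead of it; z points along the fingers, y is the direction in which the jaws open and shut (so a half turn about z gives the same grasp; the last joint's range is limited). The gripper opens to 85 mm and grips with 20 to 120 N. Pads are 22 mm wide; open, the fingers measure 114 mm over their backs; the gripper's body (76 mm by 85 mm) begins 54 mm behind the grasp point. The pads swing forward as they close: fully open they stand 13 mm farther back than shut.
Start: joints at [1.217, 0.628, 0.038, 1.517, -0.027, 0.996, -0.02], TCP at [0.185, -0.623, 0.253] pointing down, gripper open.
Joint ranges: [-3.06, 3.06], [-0.37, 2.12], [-1.25, 1.32], [0.18, 2.47], [-1.1, 4.24], [0.23, 1.98], [-2.94, 2.94]. Speed limits (rad/s): [2.57, 2.57, 3.14, 3.14, 3.14, 3.14, 3.14].

## Interface

Orientations are given as a unit quaternion [x, y, z, w].
In Python, from bench import bot, viewer, finish_job gives the robot as it stands.
- The arm moves only by the tool servo_tool, never from a script. Its argument "increments" is a list that holds one entry, the list of rows, each a list of 6 numbers: the shift along the tool's x, y, z in mm, then the turn, a rotation vector about the tool's x, y, z in degrees. In form: [[[dx, dy, dz, wx, wy, wz], ...]]. A call has exactly 5 rows; each row is the pose to reach, as a shift and turn from the pose commanded when the call began, along the tool's axes at that moment; what a row does not reach only later rows make up. A row lasts 1/10 s, in which the tool goes at most 50 mm and 8.59 degrees, less where a joint would pass 70% of its speed; a pose out of reach is approached as far as the arm can. A call with a gripper value outside its range is refused whole. "hand" is the finger opening in mm, from 0 to 85.4, set as the call begins (left out, the last holds). The fingers move at their own pace and stop on an object; "newtons" is the grip in N (left out, the last holds). Time passes only in rows, so rows that repeat a pose let the fingers close, or fill a call up. It gives the time, the measured TCP pose, the force and the opening at its end, in the units of the state.
- bot.get_state(): the state, without advancing time (a new reading comes with each control period).
- viewer.read_camera(name): name is "side" or "top"; returns the picture (480x640x3 uint8, red, green, blue); there is no depth.
- viewer.camera_model(name): a dict with "intrinsics" (3x3 intrinsics, pixels), "pose" (4x4, takes a point from camera to world coordinates). Camera axes: x right, y up, looking along -z (the intrinsics and any distortion apply to the point x, -y, -z); pixel columns grow to the right and rows downward; lengths in m; the calibration is good to about 2 mm. A picture is of the moment at which its call begins. camera_model takes no time and is no camera call.
- finish_job(): hands the job in, once; it reports no verdict.
Trained networks look in the newest picture that a camera, given by its name, has taken for a name from the list of things; names that differ only in an ending like _2 or _b are one class to them, and where a whole thing is asked for, a point or a joint stands for the part that bears it (a point fixed in the world has none). Each returns a list of dicts, best first, with "conf" (0 to 1); they miss things now and then, are a little off and sometimes report something else, mostly with a low value. They report only what shows in the picture. A call takes as long as a camera call.
- viewer.recognise(camera, query): "at" ([row, column] in pixels, amid what is visible of it).
- viewer.outline_of(camera, query): "pixels" (480x640 bool, what is visible of it) and "at" ([row, column] in pixels, amid what is visible of it).
- viewer.place_of(camera, query): "at" ([row, column] in pixels: a listed point, or the origin of a listed thing).
The state is a dict: "time": time; "joints": joint angles; "qd": joint speeds; "joint_efforts": joint torques, N m; "eef_pos": TCP position; "tcp_rot": TCP orientation; "wrist_force": force on the tool from outside, world axes, zero at the start; "torque": the same for the moment, N m; "width": finger opening in m.
Only numpy, scipy, OpenCV 4.12 (cv2) and the standard library are available. Lean on these libraries where they do the work, as an engineer would, in place of code of your own. Each camera call takes 0.05 s, during which the arm holds its last target.

## Task

Open the clear door of the desiccator cabinet wide, about square to its front, then take hold of the pin tray standing inside (the one with the orange carrying bar), lift it clear of the floor and sill, and bring it right out through the doorway without tipping it or spilling any of its four pins. Hold it level and still in front of the cabinet, its underside at least 10 cm above the bench, for the operator to take; finish while still holding it there in the gripper, touching nothing else with the tray, with the door left open. Leave the other things on the bench where they are.

Things in the scene. Friction and masses are not known exactly. Their poses are not given: they have to be found in the camera images.
- cabinet: Bench-top desiccator cabinet, fixed: clear acrylic box, aluminium edge trims, 240 deep (x) x 240 wide (y) x 320 high. Origin: centre of its underside, on the bench. Its front faces its own -x, across the bench to the left, seen from the robot. Walls 6 mm. White floor inside 10 mm above the bench. In the back inside, a blue canister (62 high, nearest face 76 mm beyond the origin) and a round dial at 220 mm height.
- doorway (a point): Middle of the doorway's sill, in the plane of the cabinet's front, 22 mm above the bench (the 10 mm deep sill stands 12 mm proud of the cabinet's floor). The doorway is 220 mm wide between its corner posts and clear up to the roof's underside, 314 mm above the bench. Axes as the cabinet's.
- cabinet_door (a joint): Clear acrylic door over the whole front, 240 wide x 312 high, outer face 10 mm before the front, on a vertical hinge at the front edge of the cabinet's +y side (the side far from the robot). 0 = shut, grows (rad) as its free edge swings out, away from the robot; 1.57 = square to the front, stop at 1.9. No latch; light friction (0.1 N m) keeps it where it is left.
- door_handle (a point): Upper part of the door's pull, good to grip from above: an upright round steel bar 12 mm thick, from 150 to 310 mm above the bench; this point is on its axis at 285 mm. The axis is 44 mm off the door's outer face, 205 mm along the door from the hinge. Standoffs join it to the door at 170 and 235 mm height, above that it is free. Axes turn with the door; at joint 0 they are the cabinet's.
- door_hinge (a point): Point on the door's vertical hinge axis, 285 mm above the bench, at the front edge of the cabinet's +y side. The door turns about it clockwise as seen from above when opening.
- tray_grip (a point): Aluminium carrier tray, 110 (x) x 120 (y), rims 16 high, on the cabinet's floor behind the door. This point: centre of its straight orange carrying bar, 70 mm above the underside; bar along the tray's x, 104 long, 12 thick (y), 16 high, on a 10 mm wide post 45 mm either way from the centre; rigid, balanced. z up, x into the cabinet. 0.26 to 0.42 kg plus 0.22 kg of pins.
- tray: The same carrier tray, origin at the centre of its underside, same axes as tray_grip.
- aligner: Grey and aluminium pneumatic part aligner, fixed equipment on the left of the bench: bed 200 x 300, 95 mm high, with a post of 142 mm at its back and an air cylinder out to the left. Origin: centre of the bed at bench height. Not needed for the job.
- bar_rack: Loose bystander: aluminium rack with five steel bars, 200 x 100 x 26 mm. Origin centre of the underside.
- sound_meter: Loose bystander: grey hand-held sound meter lying flat, about 205 long (x) x 68 x 30 mm. Origin under its middle.
- dish: Loose bystander: steel dish, 100 mm across, 35 mm high. Origin centre of the underside.
- pen_pot: Loose bystander: amber pot, 72 mm across, 95 mm high, with three pens up to 140 mm. Origin centre of the underside.
- red_box: Loose bystander: red open box with a tape roll, 90 x 75 x 30 mm. Origin centre of the underside.
- card_holder: Loose bystander: white card holder with a block of cards, 75 x 65 x 84 mm. Origin centre of the underside.
- pin0_c (a point): Turned brass and steel pin, 12 mm thick, 80 mm long, lying loose in its lane of the tray, along the tray's x, at about y = -41.5 mm in the tray and 10 mm above its underside. Point: its centre.
- pin1_c (a point): Turned brass and steel pin, 12 mm thick, 80 mm long, lying loose in its lane of the tray, along the tray's x, at about y = -20.5 mm in the tray and 10 mm above its underside. Point: its centre.
- pin2_c (a point): Turned brass and steel pin, 12 mm thick, 80 mm long, lying loose in its lane of the tray, along the tray's x, at about y = 20.5 mm in the tray and 10 mm above its underside. Point: its centre.
- pin3_c (a point): Turned brass and steel pin, 12 mm thick, 80 mm long, lying loose in its lane of the tray, along the tray's x, at about y = 41.5 mm in the tray and 10 mm above its underside. Point: its centre.

How it is judged:
By the outcome, as a careful person would: the job done as asked, in the order asked, and still so for the second after the job is handed in, while the arm keeps its last pose, push and grip.
It also fails if it takes over 61 s, if anything falls off the work surface, if the arm or the gripper's body presses on something with over 40 N, if the wrist force passes 120 N, or if a joint passes its speed limit or range.

## Working session

There is one attempt and no reset: what is moved stays moved. The work goes in short steps, Python scripts to look and compute and a tool call to move; the robot and the scene stay as the last step left them, time stands still between calls to the robot, and variables do not carry over. Pictures are saved under pics/ and viewed, and the job is handed in when it is done.

Besides the shell and the picture viewer there is one more tool, called by a JSON object that holds its "op" and its "data". servo_tool: Moves the arm, as the interface text tells. Its arguments: {"type":"object","properties":{"increments":{"type":"array"},"hand":{"type":"number"},"newtons":{"type":"number"}},"required":["increments"]}

```bash
ls; mkdir -p pics
python3 - <<'E'
from bench import bot, viewer
import cv2
s=bot.get_state()
for k in s: print(k,s[k])
for n in ("side","top"):
    im=viewer.read_camera(n); cv2.imwrite(f"pics/{n}0.png",im[:,:,::-1])
    m=viewer.camera_model(n); print(n,m)
E
```

```text
pics
time 0.0
joints [ 1.21720396  0.62935371  0.03847272  1.51834511 -0.02694493  0.99629917
 -0.02001778]
qd [-1.30346073e-03  1.06452510e-03  9.45262605e-05  1.78472650e-03
  8.21725633e-04  5.39419857e-05  7.49872988e-04]
joint_efforts [-2.45487254e-04 -5.63393962e+01  1.22625601e+00 -1.93439966e+01
  1.09964266e-02  1.05837313e-02  2.24612307e-05]
eef_pos [ 0.18432856 -0.62272014  0.25239204]
tcp_rot [ 9.89665229e-01  1.43394015e-01 -1.79264737e-04 -9.26395623e-04]
wrist_force [0.38236663 0.25226678 0.49804889]
torque [0.02119268 0.00921737 0.02481577]
width 0.0852575057483631
side {'intrinsics': array([[593.13034577,   0.        , 321.4235039 ],
       [  0.        , 593.13034577, 235.4890199 ],
       [  0.        ,   0.        ,   1.        ]]), 'pose': array([[ 0.88954758, -0.4333209 ,  0.14470002,  0.80589045],
       [ 0.45682254,  0.84667299, -0.27286997, -0.4622017 ],
       [-0.00427334,  0.30883305,  0.95110666,  1.75928054],
       [ 0.        ,  0.        ,  0.        ,  1.        ]])}
top {'intrinsics': array([[449.22013206,   0.        , 318.44203438],
       [  0.        , 449.22013206, 241.67974631],
       [  0.        ,   0.        ,   1.        ]]), 'pose': array([[-0.12723329,  0.96954243, -0.20928252,  0.35820995],
       [-0.99185925, -0.1254708 ,  0.02173259,  0.01922967],
       [-0.00518818,  0.21034391,  0.97761369,  1.21729707],
       [ 0.        ,  0.        ,  0.        ,  1.        ]])}
```

View pics/side0.png

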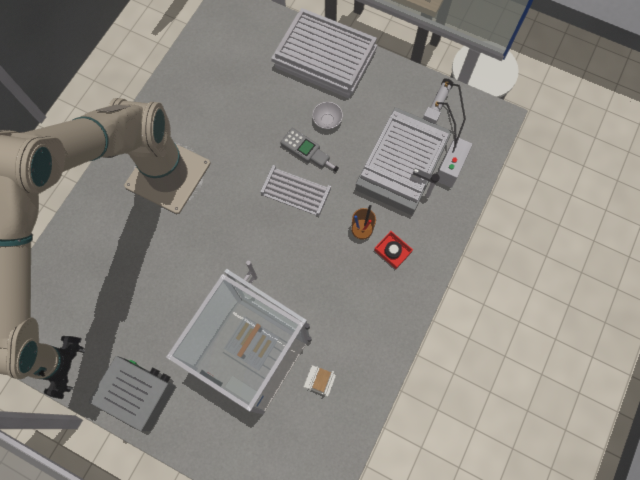

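View pics/top0.png

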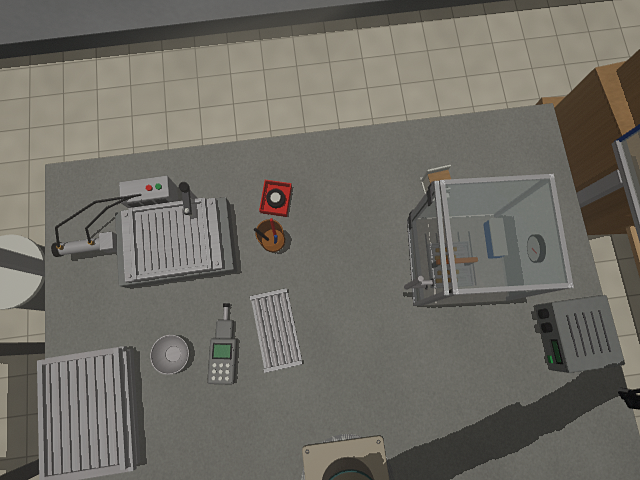

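```bash
cat > h.py <<'E'
import numpy as np, cv2
from bench import bot, viewer
M={n:viewer.camera_model(n) for n in("side","top")}
def ray(n,rc):
    m=M[n];K=m["intrinsics"];P=m["pose"]
    d=np.linalg.inv(K)@[rc[1],rc[0],1.]; d=np.array([d[0],-d[1],-d[2]])
    return P[:3,3],P[:3,:3]@d
def onz(n,rc,z):
    o,d=ray(n,rc); return o+d*(z-o[2])/d[2]
def tri(a,b):
    o1,d1=ray("side",a);o2,d2=ray("top",b)
    d1/=np.linalg.norm(d1);d2/=np.linalg.norm(d2)
    A=np.c_[d1,-d2];t=np.linalg.lstsq(A,o2-o1,rcond=None)[0]
    p,q=o1+d1*t[0],o2+d2*t[1]
    return (p+q)/2,np.linalg.norm(p-q)
def proj(n,p):
    m=M[n];P=m["pose"];c=P[:3,:3].T@(np.asarray(p)-P[:3,3]);u=m["intrinsics"]@[c[0],-c[1],-c[2]]
    return np.array([u[1],u[0]])/u[2]
Z=dict(cabinet=0,doorway=.022,door_handle=.285,door_hinge=.285,tray_grip=.08,tray=.01,pin0_c=.02,pin1_c=.02,pin2_c=.02,pin3_c=.02,card_holder=0,bar_rack=0,pen_pot=0,red_box=0)
def look(names):
    for q in names:
        r={}
        for n in("side","top"):
            l=viewer.place_of(n,q)
            for e in l[:2]: print(q,n,np.round(e["at"],1),round(e["conf"],2),np.round(onz(n,e["at"],Z[q])[:2],3))
            if l:r[n]=l[0]["at"]
        if len(r)==2: p,e=tri(r["side"],r["top"]);print("   tri",np.round(p,3),round(e,4))
E
python3 - <<'E'
from h import *
viewer.read_camera("side");viewer.read_camera("top")
look(["cabinet","doorway","door_handle","door_hinge","tray_grip","tray","pin0_c","pin3_c","card_holder","pen_pot","bar_rack"])
print(bot.get_state()["time"])
E
```

```text
doorway top [261.1 416.5] 0.73 [ 0.527 -0.262]
doorway top [238.  272.7] 0.3 [0.64  0.115]
door_handle top [281.4 418.3] 0.92 [ 0.447 -0.197]
door_hinge side [323.2 305. ] 0.83 [ 0.65  -0.262]
door_hinge top [186.4 435.8] 0.73 [ 0.647 -0.271]
door_hinge top [237.9 272.6] 0.49 [0.578 0.094]
   tri [ 0.648 -0.266  0.291] 0.0078
tray_grip top [258.7 455.4] 0.64 [ 0.512 -0.349]
tray top [264.6 444.3] 0.47 [ 0.51  -0.338]
tray top [282.1 416.3] 0.41 [ 0.472 -0.255]
pin0_c top [278.7 414.9] 0.33 [ 0.481 -0.25 ]
pin0_c top [201.2 277.7] 0.27 [0.743 0.09 ]
pin3_c top [239.2 272.4] 0.62 [0.638 0.116]
pin3_c top [260.2 458.3] 0.16 [ 0.515 -0.375]
card_holder side [382.6 322.1] 0.92 [ 0.744 -0.354]
card_holder side [151.3 305.9] 0.45 [0.361 0.277]
card_holder top [188.3 434.8] 0.84 [ 0.73  -0.355]
   tri [ 0.739 -0.356 -0.016] 0.0112
pen_pot side [227.6 360.3] 0.78 [0.635 0.121]
pen_pot top [237.2 274.8] 0.95 [0.647 0.111]
pen_pot top [259.7 416.1] 0.44 [ 0.534 -0.267]
   tri [0.638 0.108 0.038] 0.0007
bar_rack side [194.5 296.8] 0.76 [0.405 0.129]
bar_rack top [328.8 275.8] 0.8 [0.398 0.135]
   tri [ 0.399  0.138 -0.027] 0.0007
1.3
```

Run:
```python
import cv2
a=cv2.imread("pics/side0.png")[255:425,155:345]; b=cv2.imread("pics/top0.png")[160:315,395:585]
cv2.imwrite("pics/c1.png",cv2.resize(a,None,fx=4,fy=3.5*4/3.5 if 0 else 3.5,interpolation=3)[:600])
cv2.imwrite("pics/c1.png",cv2.resize(a,None,fx=3.5,fy=3.5,interpolation=3))
cv2.imwrite("pics/c2.png",cv2.resize(b,None,fx=3.8,fy=3.8,interpolation=3))
```

```text
(no output)
```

View pics/c1.png

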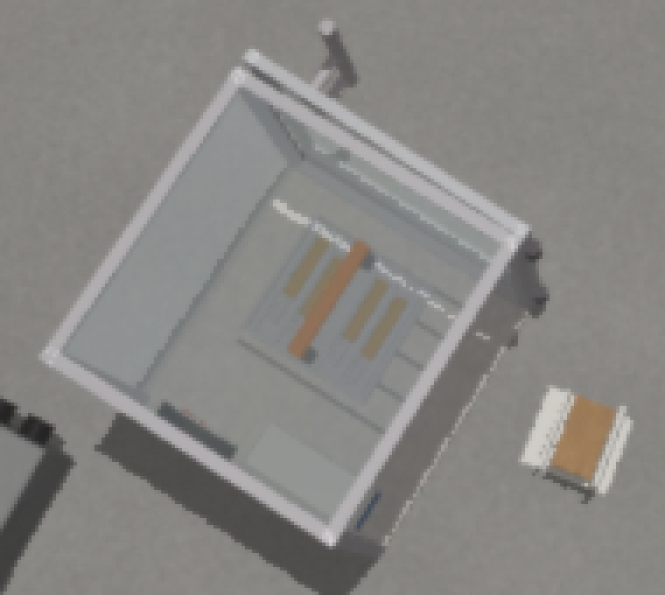

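View pics/c2.png

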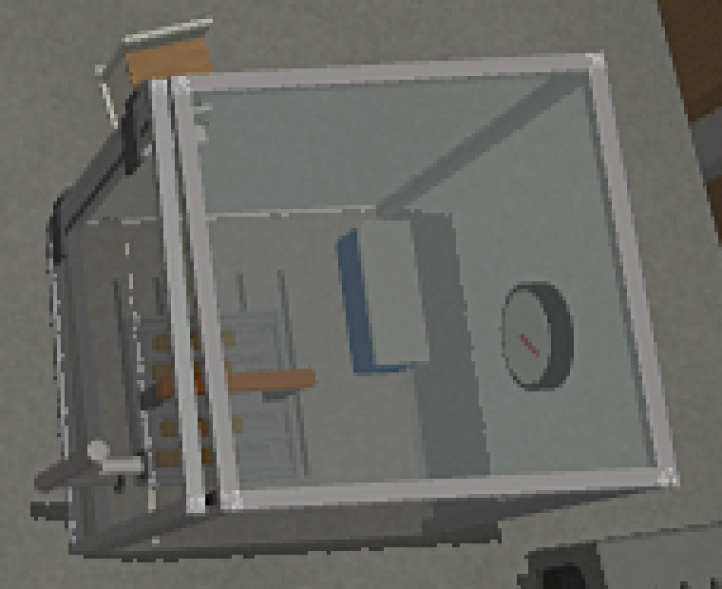

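Run:
```python
from h import *
S={'FN':(240,73),'FF':(516,243),'BN':(48,356),'BF':(332,540),'hinTop':(522,230),'doorFree':(252,55),'handle':(327,27),'bar1':(362,245),'bar2':(297,352)}
T={'FN':(232,500),'FF':(180,82),'BN':(668,478),'BF':(597,62),'hinTop':(160,88),'doorFree':(196,505),'handle':(97,450),'bar1':(145,388),'bar2':(314,378)}
for k in S:
    a=(255+S[k][1]/3.5,155+S[k][0]/3.5);b=(160+T[k][1]/3.8,395+T[k][0]/3.8)
    p,e=tri(a,b);z=.32 if k[0] in'FB' else .31 if k[0]in'hd' else .088
    print(k,np.round(p,3),round(e,4),np.round(onz('side',a,z)[:2],3),np.round(onz('top',b,z)[:2],3))
```

```text
FN [ 0.416 -0.257  0.323] 0.0056 [ 0.418 -0.255] [ 0.414 -0.26 ]
FF [ 0.648 -0.274  0.318] 0.0052 [ 0.65  -0.273] [ 0.645 -0.275]
BN [ 0.398 -0.489  0.318] 0.0042 [ 0.401 -0.487] [ 0.396 -0.489]
BF [ 0.63  -0.506  0.316] 0.0061 [ 0.633 -0.504] [ 0.627 -0.506]
hinTop [ 0.647 -0.264  0.314] 0.0052 [ 0.648 -0.261] [ 0.646 -0.267]
doorFree [ 0.416 -0.24   0.316] 0.0043 [ 0.416 -0.238] [ 0.415 -0.243]
handle [ 0.452 -0.196  0.308] 0.0037 [ 0.454 -0.195] [ 0.45  -0.197]
bar1 [ 0.512 -0.297  0.063] 0.0039 [ 0.515 -0.3  ] [ 0.51  -0.288]
bar2 [ 0.506 -0.401  0.084] 0.0084 [ 0.51  -0.398] [ 0.502 -0.402]
```

```bash
cat >> h.py <<'E'
from scipy.spatial.transform import Rotation as R, Slerp
def down(yaw_y):  # tool down with tool y axis at angle yaw_y (deg) in world
    a=np.radians(yaw_y); y=np.array([np.cos(a),np.sin(a),0]); z=np.array([0,0,-1.]); return R.from_matrix(np.c_[np.cross(y,z),y,z])
def plan(p0,R0,wps,lim=(40,8)):
    """wps: list of (pos,R). linear interpolation, each waypoint in whole rows; prints calls of 5 rows"""
    poses=[]
    p,r=np.array(p0),R0
    for q,s in wps:
        q=np.array(q);ang=np.degrees((r.inv()*s).magnitude())
        n=max(1,int(np.ceil(max(np.linalg.norm(q-p)*1000/lim[0],ang/lim[1]))))
        sl=Slerp([0,1],R.concatenate([r,s]))
        for i in range(1,n+1): poses.append((p+(q-p)*i/n,sl(i/n)))
        p,r=q,s
    while len(poses)%5: poses.append(poses[-1])
    bp,br=np.array(p0),R0
    for c in range(0,len(poses),5):
        rows=[]
        for q,s in poses[c:c+5]:
            d=br.inv().apply(q-bp)*1000; w=np.degrees((br.inv()*s).as_rotvec())
            rows.append([float(round(v,1))+0. for v in (*d,*w)])
        print(rows, '->',np.round(poses[c+4][0],3)); bp,br=poses[c+4]
def cur():
    s=bot.get_state(); return s["eef_pos"],R.from_quat(s["tcp_rot"])
def rec():
    s=bot.get_state(); open('log.txt','a').write(repr([list(map(float,s['joints'])),list(map(float,s['eef_pos'])),list(map(float,s['tcp_rot']))])+"\n"); return s
E
python3 - <<'E'
from h import *
rec()
p,r=cur()
plan(p,down(-73.5),[((.25,-.5,.42),down(-60)),((.452,-.197,.42),down(-4.2))])
E
```

```text
[[16.3, -16.6, -27.8, 0.0, 0.0, -2.2], [32.6, -33.2, -55.6, 0.0, 0.0, -4.5], [48.9, -49.8, -83.3, 0.0, 0.0, -6.8], [65.2, -66.4, -111.1, 0.0, 0.0, -9.0], [81.5, -83.0, -138.9, 0.0, 0.0, -11.3]] -> [ 0.239 -0.521  0.392]
[[19.2, -13.1, -27.8, 0.0, 0.0, -2.2], [51.2, -30.5, -27.8, 0.0, 0.0, -7.8], [83.2, -47.9, -27.8, 0.0, 0.0, -13.4], [115.2, -65.3, -27.8, 0.0, 0.0, -19.0], [147.2, -82.7, -27.8, 0.0, 0.0, -24.6]] -> [ 0.331 -0.379  0.42 ]
[[36.3, -2.5, 0.0, 0.0, 0.0, -5.6], [72.7, -5.1, 0.0, 0.0, 0.0, -11.2], [109.0, -7.6, 0.0, 0.0, 0.0, -16.7], [145.3, -10.1, 0.0, 0.0, 0.0, -22.3], [181.6, -12.7, 0.0, 0.0, 0.0, -27.9]] -> [ 0.432 -0.227  0.42 ]
[[33.3, 14.8, 0.0, 0.0, 0.0, -5.6], [33.3, 14.8, 0.0, 0.0, 0.0, -5.6], [33.3, 14.8, 0.0, 0.0, 0.0, -5.6], [33.3, 14.8, 0.0, 0.0, 0.0, -5.6], [33.3, 14.8, 0.0, 0.0, 0.0, -5.6]] -> [ 0.452 -0.197  0.42 ]
```

{"op": "servo_tool", "data": {"increments": [[[16,-17,-28,0,0,-2],[33,-33,-56,0,0,-4],[49,-50,-83,0,0,-7],[65,-66,-111,0,0,-9],[82,-83,-139,0,0,-11]]], "hand": 60}}

```text
time: 1.8
eef_pos: [0.2398, -0.5196, 0.3935]
tcp_rot: [0.971, 0.238, -0.0, 0.0]
wrist_force: [0.2, -0.1, -0.4]
width: 0.06
```

{"op": "servo_tool", "data": {"increments": [[[19,-13,-28,0,0,-2],[51,-30,-28,0,0,-8],[83,-48,-28,0,0,-13],[115,-65,-28,0,0,-19],[147,-83,-28,0,0,-25]]]}}

```text
time: 2.3
eef_pos: [0.3323, -0.3777, 0.4206]
tcp_rot: [0.896, 0.444, 0.0, 0.0]
wrist_force: [0.9, -0.5, 0.1]
width: 0.0604
```

{"op": "servo_tool", "data": {"increments": [[[36,-3,0,0,0,-6],[73,-5,0,0,0,-11],[109,-8,0,0,0,-17],[145,-10,0,0,0,-22],[182,-13,0,0,0,-28]]]}}

```text
time: 2.8
eef_pos: [0.4327, -0.2256, 0.4206]
tcp_rot: [0.762, 0.647, 0.0, 0.0]
wrist_force: [0.5, -0.1, -0.6]
width: 0.0599
```

{"op": "servo_tool", "data": {"increments": [[[33,15,0,0,0,-5.5],[33,15,0,0,0,-5.5],[33,15,0,0,0,-5.5],[33,15,0,0,0,-5.5],[33,15,0,0,0,-5.5]]]}}

```text
time: 3.3
eef_pos: [0.4518, -0.1979, 0.4203]
tcp_rot: [0.732, 0.681, -0.0, 0.0]
wrist_force: [0.3, -0.3, -0.5]
width: 0.0601
```

Run:
```python
from h import *
s=rec();print(s['time'],s['joints'].round(3))
p,r=cur();print(p,r.as_matrix().round(3))
for n in("side","top"): cv2.imwrite(f"pics/{n}1.png",viewer.read_camera(n)[:,:,::-1])
```

```text
3.3 [ 0.648  0.258 -0.383  1.672  0.102  1.232  0.17 ]
[ 0.45178837 -0.19786526  0.42028761] [[ 0.073  0.997 -0.   ]
 [ 0.997 -0.073 -0.001]
 [-0.001 -0.    -1.   ]]
```

View pics/top1.png

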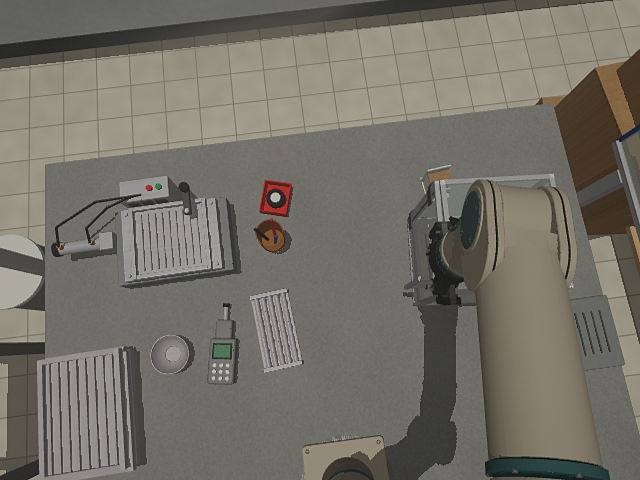

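View pics/side1.png

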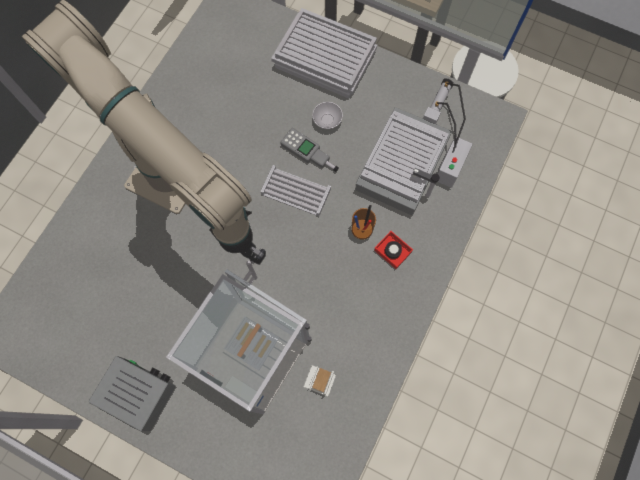

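{"op": "servo_tool", "data": {"increments": [[[0,0,25,0,0,0],[0,0,50,0,0,0],[0,0,75,0,0,0],[0,0,100,0,0,0],[0,0,110,0,0,0]]]}}

```text
time: 3.9
eef_pos: [0.451, -0.1968, 0.3084]
tcp_rot: [0.732, 0.681, -0.001, -0.002]
wrist_force: [0.3, -0.1, 0.2]
width: 0.0599
```

Run:
```python
from h import *
s=rec();print(s['time'],s['joints'].round(3),s['eef_pos'],s['wrist_force'])
a=viewer.read_camera("side")[200:340,180:340,::-1]
cv2.imwrite("pics/s2.png",cv2.resize(a,None,fx=4,fy=4,interpolation=3))
a=viewer.read_camera("top")[200:340,380:540,::-1]
cv2.imwrite("pics/t2.png",cv2.resize(a,None,fx=4,fy=4,interpolation=3))
```

```text
3.9 [ 0.627  0.356 -0.371  1.863  0.155  0.955  0.116] [ 0.45096308 -0.19681576  0.30835851] [ 0.28606966 -0.05388921  0.22618024]
```

View pics/s2.png

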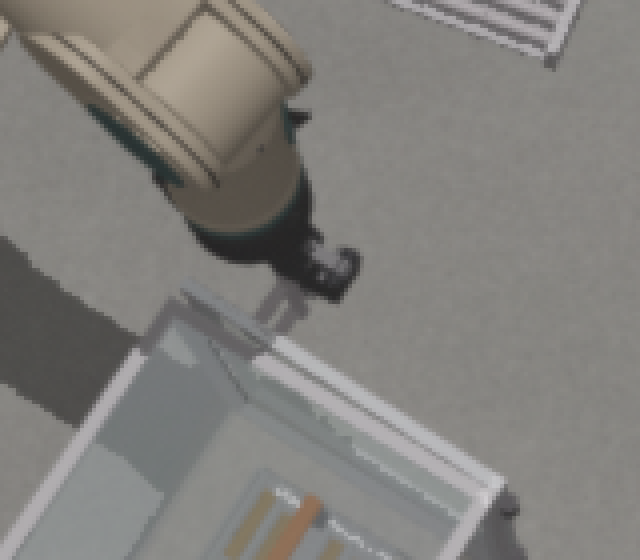

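View pics/t2.png

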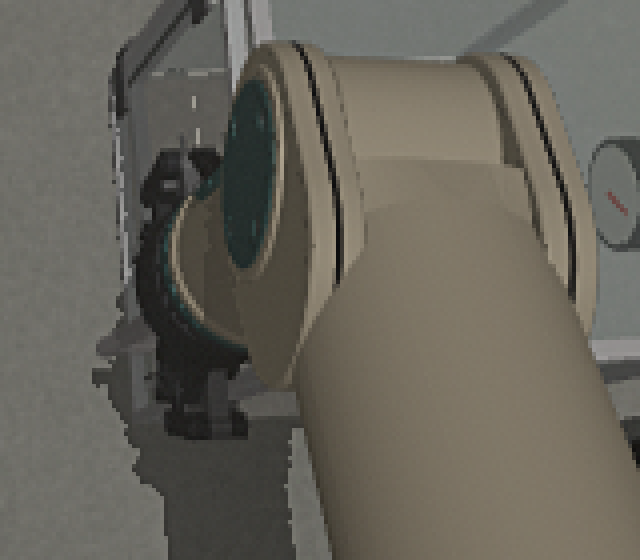

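{"op": "servo_tool", "data": {"increments": [[[0,0,8,0,0,0],[0,0,16,0,0,0],[0,0,19,0,0,0],[0,0,19,0,0,0],[0,0,19,0,0,0]]]}}

```text
time: 4.5
eef_pos: [0.4526, -0.1966, 0.2916]
tcp_rot: [0.731, 0.682, 0.0, 0.0]
wrist_force: [-0.1, -0.1, -0.3]
width: 0.0598
```

{"op": "servo_tool", "data": {"increments": [[[0,0,0,0,0,0],[0,0,0,0,0,0],[0,0,0,0,0,0],[0,0,0,0,0,0],[0,0,0,0,0,0]]], "hand": 0, "newtons": 25}}

```text
time: 5.0
eef_pos: [0.4514, -0.1963, 0.2914]
tcp_rot: [0.731, 0.682, -0.001, -0.001]
wrist_force: [-5.1, 2.4, 4.8]
width: 0.0111
```

```bash
cat > arc.py <<'E'
from h import *
import sys
rec()
p,r=cur(); print(p, bot.get_state()['wrist_force'])
H=np.array([0.6494,-0.2715])
def arc(p,r,degs,H=H):
    w=[]
    for a in degs:
        q=R.from_euler('z',-a,degrees=True); w.append((np.r_[H+q.apply([*(p[:2]-H),0])[:2],p[2]],q*r))
    plan(p,r,w,lim=(60,20))
E
python3 - <<'E'
from arc import *
arc(p,down(-4.2),np.r_[3,8,14,20,26, 32,38,44,50,56, 62,68,74,80,86])
E
```

```text
[ 0.45136447 -0.19630897  0.29140256] [-5.07768744  2.41746658  4.80811895]
[[10.5, 3.4, 0.0, 0.0, 0.0, 3.0], [27.7, 10.4, 0.0, 0.0, 0.0, 8.0], [47.3, 20.7, 0.0, 0.0, 0.0, 14.0], [65.8, 32.9, 0.0, 0.0, 0.0, 20.0], [82.9, 47.1, 0.0, 0.0, 0.0, 26.0]] -> [ 0.504 -0.117  0.291]
[[20.9, 7.4, 0.0, 0.0, 0.0, 6.0], [40.9, 17.0, 0.0, 0.0, 0.0, 12.0], [59.8, 28.6, 0.0, 0.0, 0.0, 18.0], [77.3, 42.2, 0.0, 0.0, 0.0, 24.0], [93.4, 57.4, 0.0, 0.0, 0.0, 30.0]] -> [ 0.601 -0.065  0.291]
[[20.9, 7.4, 0.0, 0.0, 0.0, 6.0], [40.9, 17.0, 0.0, 0.0, 0.0, 12.0], [59.8, 28.6, 0.0, 0.0, 0.0, 18.0], [77.3, 42.2, 0.0, 0.0, 0.0, 24.0], [93.4, 57.4, 0.0, 0.0, 0.0, 30.0]] -> [ 0.711 -0.069  0.291]
```

{"op": "servo_tool", "data": {"increments": [[[10.5,3.5,0,0,0,3],[28,10.5,0,0,0,8],[47,20.5,0,0,0,14],[66,33,0,0,0,20],[83,47,0,0,0,26]]]}}

```text
time: 5.5
eef_pos: [0.5046, -0.1155, 0.2914]
tcp_rot: [0.867, 0.498, -0.001, -0.001]
wrist_force: [-2.4, 0.6, 4.1]
width: 0.0113
```

Run:
```python
from arc import *
print(r.apply([0,1,0]),bot.get_state()['joints'].round(2),bot.get_state()['width'])
```

```text
[ 0.50458977 -0.11545482  0.29141277] [-2.44162842  0.63743583  4.14625927]
[ 0.86400866 -0.50347286 -0.00202665] [ 0.36  0.4  -0.27  1.83  0.13  0.93 -0.49] 0.01127957888002073
```

Small forces; continue the arc.

{"op": "servo_tool", "data": {"increments": [[[21,7.5,0,0,0,6],[41,17,0,0,0,12],[60,28.5,0,0,0,18],[77,42,0,0,0,24],[93,57.5,0,0,0,30]]]}}

```text
time: 6.0
eef_pos: [0.6021, -0.0631, 0.2915]
tcp_rot: [0.966, 0.257, 0.0, -0.001]
wrist_force: [-2.3, 0.8, 2.9]
width: 0.0112
```

{"op": "servo_tool", "data": {"increments": [[[21,7.5,0,0,0,6],[41,17,0,0,0,12],[60,28.5,0,0,0,18],[77,42,0,0,0,24],[93,57.5,0,0,0,30]]]}}

```text
time: 6.5
eef_pos: [0.7121, -0.0668, 0.2915]
tcp_rot: [1.0, -0.001, 0.001, -0.001]
wrist_force: [-1.1, 2.4, 2.8]
width: 0.0114
```

Run:
```python
from arc import *
print(r.apply([0,1,0]),bot.get_state()['joints'].round(2),bot.get_state()['width'])
for n in("side","top"): cv2.imwrite(f"pics/{n}3.png",viewer.read_camera(n)[:,:,::-1])
```

```text
[ 0.71209676 -0.0668186   0.29151519] [-1.11933073  2.3881934   2.83327557]
[-0.00269517 -0.99999479 -0.00177507] [ 0.05  0.7   0.02  1.26 -0.01  1.18 -1.51] 0.011403166096906957
```

View pics/side3.png

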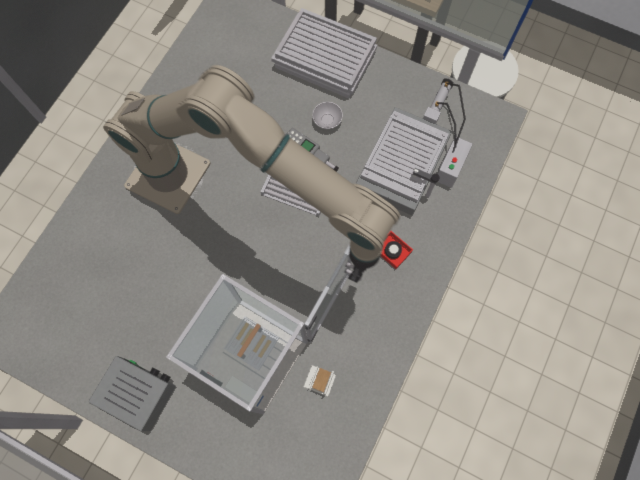

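View pics/top3.png

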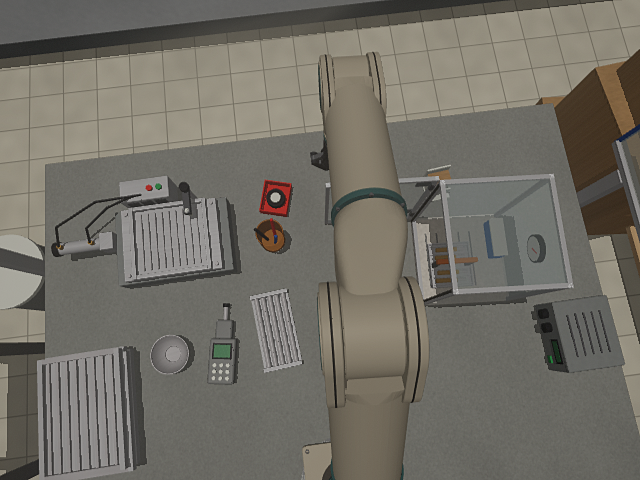

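{"op": "servo_tool", "data": {"increments": [[[7,2.5,0,0,0,2],[14,5,0,0,0,4],[14,5,0,0,0,4],[14,5,0,0,0,4],[14,5,0,0,0,4]]]}}

```text
time: 7.1
eef_pos: [0.7257, -0.0715, 0.2915]
tcp_rot: [0.999, -0.035, 0.001, -0.001]
wrist_force: [2.6, 4.9, 2.3]
width: 0.011
```

{"op": "servo_tool", "data": {"increments": [[[0,0,0,0,0,0],[0,0,0,0,0,0],[0,0,0,0,0,0],[0,0,-10,0,0,0],[0,0,-30,0,0,0]]], "hand": 60}}

```text
time: 7.6
eef_pos: [0.7237, -0.0741, 0.3204]
tcp_rot: [0.999, -0.035, -0.002, 0.0]
wrist_force: [-0.1, -0.3, 0.8]
width: 0.0601
```

{"op": "servo_tool", "data": {"increments": [[[0,0,-30,0,0,0],[0,0,-60,0,0,0],[0,0,-90,0,0,0],[0,0,-110,0,0,0],[0,0,-120,0,0,0]]]}}

```text
time: 8.1
eef_pos: [0.7252, -0.0741, 0.4447]
tcp_rot: [0.999, -0.035, 0.002, 0.0]
wrist_force: [-0.1, 0.5, -0.5]
width: 0.06
```

```bash
cat > kin.py <<'E'
import numpy as np, itertools, ast
from scipy.spatial.transform import Rotation as R
from scipy.optimize import least_squares
def data(): return [ast.literal_eval(l) for l in open('log.txt')]
def fk(q,sg,par):
    # par: translations for each link: base(z), after j2(x,z), after j4 (x,z) , after j6 (x,z), yaw const
    d1,a3,d3,a4,d5,a6,d7,c=par
    T=R.identity(); p=np.array([0,0,d1])
    T=R.from_euler('ZYZ',[sg[0]*q[0],sg[1]*q[1],sg[2]*q[2]]); p=p+T.apply([a3,0,d3])
    T=T*R.from_euler('YZ',[sg[3]*q[3],sg[4]*q[4]]); p=p+T.apply([a4,0,d5])
    T=T*R.from_euler('YZ',[sg[5]*q[5],sg[6]*q[6]+c]); p=p+ (T*R.from_euler('Z',-sg[6]*q[6]-c)).apply([a6,0,d7])
    return p,T
if __name__=="__main__":
    D=data(); best=[]
    for s in itertools.product([-1,1],repeat=4):
        sg=[s[0],1,s[1],1,s[2],1,s[3]]
        def f(x):
            o=[]
            for q,p,r in D:
                P,T=fk(q,sg,x); o+=list(P-p)+list((R.from_quat(r).inv()*T).as_rotvec()*.3)
            return o
        for c in (1.57,-1.57):
            l=least_squares(f,[.3,0,.4,0,.4,0,.25,c]); best.append((l.cost,sg,l.x))
    best.sort(key=lambda t:t[0])
    for b in best[:4]: print(b[0],b[1],b[2].round(4))
    print(len(D))
    import json; json.dump([best[0][1],list(best[0][2])],open('kin.json','w'))
E
python3 -c "
from h import *; rec()"
python3 kin.py
```

```text
0.001810621002910444 [-1, 1, -1, 1, -1, 1, -1] [-8.9033 -0.0183  0.647   0.0635  0.4194  0.0337 -8.8975  1.5708]
0.0018106210029104862 [-1, 1, -1, 1, -1, 1, -1] [-8.9033 -0.0183  0.647   0.0635  0.4194  0.0337 -8.8975  1.5708]
0.0140635571383748 [-1, 1, -1, 1, 1, 1, -1] [-0.0977 -0.0067  0.571   0.0047  0.3804 -0.0021 -0.0964  1.4895]
0.014063557138374844 [-1, 1, -1, 1, 1, 1, -1] [-0.0977 -0.0067  0.571   0.0047  0.3804 -0.0021 -0.0964  1.4895]
7
```

```bash
cat > kin.py <<'E'
import numpy as np, itertools, ast, json
from scipy.spatial.transform import Rotation as R
from scipy.optimize import least_squares
def data(): return [ast.literal_eval(l) for l in open('log.txt')]
def frames(q):
    T1=R.from_euler('Z',-q[0]);T2=T1*R.from_euler('Y',q[1]);T3=T2*R.from_euler('Z',-q[2]);T4=T3*R.from_euler('Y',q[3])
    T5=T4*R.from_euler('Z',-q[4]);T6=T5*R.from_euler('Y',q[5]);T7=T6*R.from_euler('Z',-q[6])
    return [R.identity(),T1,T2,T3,T4,T5,T6,T7]
F=R.from_euler('Z',np.pi/2)
# p = d1 z + T1 a1 + T3 a3 + T5 a5 + T6 a6, (y allowed), linear LSQ with ridge
PR=np.r_[0,0,.35, 0,0,.55, 0,0,.38, 0,0,.2]
def A(q):
    f=frames(q); return np.hstack([f[i].as_matrix() for i in (1,3,5,6)])
def fit(verb=True):
    D=data(); lam=.01
    M=np.vstack([A(q) for q,_,_ in D]+[lam*np.eye(12)]); b=np.r_[np.concatenate([p for _,p,_ in D]),lam*PR]
    x=np.linalg.lstsq(M,b,rcond=None)[0]
    if verb:
        for q,p,r in D: print(np.round((A(q)@x-p)*1000,1), np.degrees((R.from_quat(r).inv()*frames(q)[-1]*F).magnitude()).round(2))
        print(x.round(4))
    return x
if __name__=="__main__": fit()
E
python3 kin.py
```

```text
[ 0. -0. -0.] 0.0
[ 0.  0. -0.] 0.0
[ 0. -0.  0.] 0.0
[-0.1  0.   0. ] 0.0
[-0. -0.  0.] 0.0
[-0.  -0.1  0. ] 0.0
[-0.   0.1  0. ] 0.0
[ 6.000e-04 -1.260e-02  2.811e-01  1.000e-04 -1.520e-02  5.581e-01
  4.000e-04 -1.000e-04  3.823e-01  0.000e+00 -1.000e-04  2.715e-01]
```

```bash
python3 - <<'E'
from h import *
for n in("side","top"): cv2.imwrite(f"pics/{n}4.png",viewer.read_camera(n)[:,:,::-1])
look(["tray_grip","tray","pin0_c","pin1_c","pin2_c","pin3_c","doorway","door_handle"])
a=cv2.imread("pics/side4.png")[225:385,190:380]; b=cv2.imread("pics/top4.png")[160:315,395:585]
cv2.imwrite("pics/c41.png",cv2.resize(a,None,fx=3.5,fy=3.5,interpolation=3))
cv2.imwrite("pics/c42.png",cv2.resize(b,None,fx=3.8,fy=3.8,interpolation=3))
E
cat > ik.py <<'E'
from kin import *
LO=np.array([-3.06,-.37,-1.25,.18,-1.1,.23,-2.94]);HI=np.array([3.06,2.12,1.32,2.47,4.24,1.98,2.94])
X=fit(False)
def ik(p,r,q0):
    def f(q):
        return np.r_[(A(q)@X-p)*10,(r.inv()*frames(q)[-1]*F).as_rotvec()*3,(q-q0)*1e-3]
    l=least_squares(f,np.clip(q0,LO+.01,HI-.01),bounds=(LO,HI))
    return l.x,np.linalg.norm(l.fun[:6])
def pts(q):
    f=frames(q);o=[np.zeros(3)]
    for k,i in enumerate((1,3,5,6)): o.append(o[-1]+f[i].apply(X[3*k:3*k+3]))
    return np.array(o)
def pose(p,phi,yawc,flip):
    # tool z: direction yawc(deg) horizontally, phi below horizontal; tool y horizontal
    a=np.radians(yawc);h=np.array([np.cos(a),np.sin(a),0]);f=np.radians(phi)
    z=h*np.cos(f)+np.array([0,0,-np.sin(f)]);y=np.cross([0,0,1.],h)*flip
    return R.from_matrix(np.c_[np.cross(y,z),y,z])
if __name__=="__main__":
    q0=np.array(data()[-1][0]); rng=np.random.default_rng(0)
    C=-94.2
    for flip in(1,-1):
      for phi in (20,35,50):
        r=pose(0,phi,C,flip); p=np.array([.509,-.349,.08])-.003*r.apply([0,0,1])
        sols=[]
        for t in range(40):
            q,e=ik(p,r,q0 if t==0 else rng.uniform(LO,HI))
            if e<1e-2 and not any(np.abs(q-s).max()<.15 for s in sols): sols.append(q)
        print(flip,phi,len(sols))
        for q in sols[:5]: print('  ',q.round(2),'marg',np.minimum(q-LO,HI-q).min().round(2), pts(q)[2:4].round(2).tolist())
E
python3 ik.py
```

```text
tray_grip top [257.3 455.8] 0.65 [ 0.516 -0.35 ]
tray top [264.  445.9] 0.8 [ 0.511 -0.343]
pin0_c top [346.  225.8] 0.58 [0.37  0.267]
pin0_c top [283.3 448.3] 0.37 [ 0.457 -0.337]
pin1_c side [228.4 359.5] 0.67 [0.636 0.111]
pin1_c side [382.3 318.8] 0.42 [ 0.736 -0.358]
pin1_c top [272.5 451.4] 0.62 [ 0.485 -0.35 ]
   tri [ 0.558 -0.126  0.608] 0.2839
pin2_c top [256.7 447.1] 0.46 [ 0.529 -0.347]
pin3_c top [249.7 451.2] 0.42 [ 0.546 -0.362]
doorway top [261.2 417.1] 0.77 [ 0.527 -0.264]
door_handle side [267.6 367. ] 0.57 [ 0.725 -0.063]
door_handle side [327.1 304.9] 0.39 [ 0.654 -0.271]
1 20 10
   [ 0.06  1.07  0.08  1.96  1.55  1.15 -1.44] marg 0.51 [[0.49, -0.06, 0.55], [0.53, -0.09, 0.17]]
   [ 0.65  1.26 -0.85  1.94  1.86  1.98 -1.29] marg 0.0 [[0.41, -0.34, 0.44], [0.53, -0.09, 0.17]]
   [-0.41  1.33  0.89  1.97  1.14  0.39 -1.25] marg 0.16 [[0.5, 0.2, 0.42], [0.53, -0.09, 0.17]]
   [ 0.17  1.06 -0.07  1.96  1.59  1.28 -1.44] marg 0.51 [[0.48, -0.11, 0.55], [0.53, -0.09, 0.17]]
   [ 0.34  1.09 -0.33  1.95  1.66  1.5  -1.41] marg 0.48 [[0.46, -0.19, 0.54], [0.53, -0.09, 0.1
[... 1806 characters left out ...]
4]]
   [-0.1   1.    0.44  1.98  1.38  0.61  1.89] marg 0.38 [[0.47, 0.02, 0.59], [0.53, -0.12, 0.24]]
   [ 0.47  0.99 -0.45  1.96  1.62  1.3   1.87] marg 0.51 [[0.41, -0.24, 0.58], [0.53, -0.12, 0.24]]
-1 50 11
   [-0.28  1.12  0.97  1.96 -0.69  0.23 -2.32] marg 0.0 [[0.48, 0.12, 0.53], [0.52, -0.17, 0.29]]
   [ 0.95  1.26 -1.25  1.93  1.75  1.76  2.14] marg 0.0 [[0.3, -0.45, 0.44], [0.52, -0.17, 0.29]]
   [ 0.41  0.86 -0.21  1.94  1.42  0.85  2.08] marg 0.53 [[0.38, -0.19, 0.64], [0.52, -0.17, 0.29]]
   [ 0.77  1.01 -0.82  1.93  1.6   1.33  2.08] marg 0.43 [[0.33, -0.35, 0.57], [0.52, -0.17, 0.29]]
   [0.07 0.88 0.32 1.95 1.18 0.48 2.21] marg 0.25 [[0.42, -0.05, 0.64], [0.52, -0.17, 0.29]]
```

View pics/c41.png

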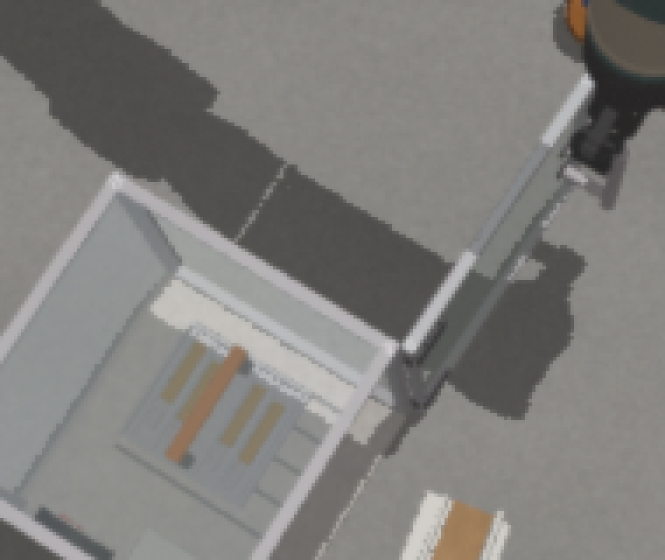

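View pics/c42.png

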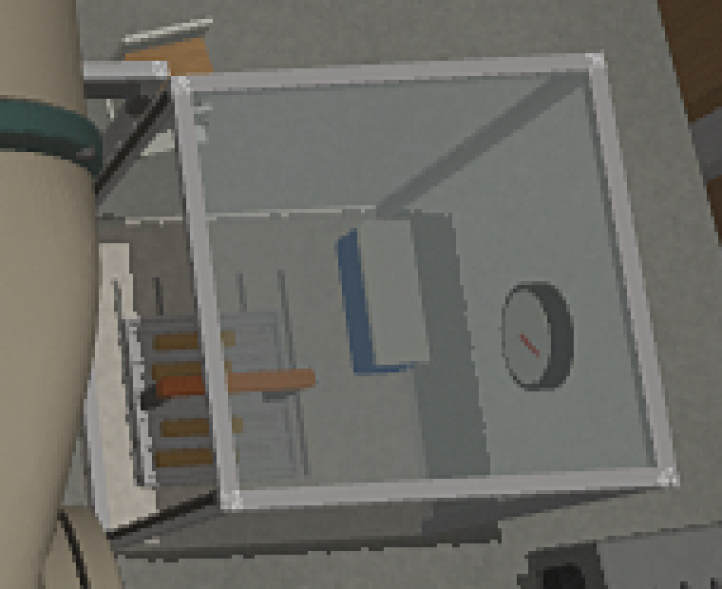

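Run:
```python
from h import *
S=[(238,352),(177,459)];T=[(158,385),(314,377)]
a=[onz('side',(225+y/3.5,190+x/3.5),.088)[:2] for x,y in S]
b=[onz('top',(160+y/3.8,395+x/3.8),.088)[:2] for x,y in T]
for e in(a,b):
    print(np.round(e,4),'c',np.mean(e,0).round(4),np.linalg.norm(e[1]-e[0]),np.degrees(np.arctan2(*(e[1]-e[0])[::-1])))
for i in 0,1: print(tri((225+S[i][1]/3.5,190+S[i][0]/3.5),(160+T[i][1]/3.8,395+T[i][0]/3.8)))
# orange segmentation
for n,(r0,r1,c0,c1) in dict(side=(320,365,235,262),top=(250,270,430,482)).items():
    im=cv2.imread(f"pics/{n}4.png"); hsv=cv2.cvtColor(im,cv2.COLOR_BGR2HSV)
    m=cv2.inRange(hsv,(5,110,90),(14,255,255))[r0:r1,c0:c1]; ys,xs=np.nonzero(m)
    rect=cv2.minAreaRect(np.c_[xs+c0,ys+r0].astype(np.float32)); print(n,len(xs),rect)
    bx=cv2.boxPoints(rect); print([np.round(onz(n,(v,u),.084)[:2],4).tolist() for u,v in bx])
```

```text
[[ 0.5144 -0.3023]
 [ 0.5126 -0.3989]] c [ 0.5135 -0.3506] 0.09661934896654678 -91.02630088392664
[[ 0.5107 -0.2974]
 [ 0.5027 -0.4019]] c [ 0.5067 -0.3497] 0.10478493172833075 -94.38984915260718
(array([ 0.51229051, -0.3010312 ,  0.07549521]), np.float64(0.00028374977355063254))
(array([ 0.50740357, -0.40149136,  0.08087329]), np.float64(0.009704132657426296))
side 0 ((0.0, 0.0), (0.0, 0.0), 0.0)
[[-0.8139, 0.2708], [-0.8139, 0.2708], [-0.8139, 0.2708], [-0.8139, 0.2708]]
top 88 ((457.45477294921875, 260.0497741699219), (4.328428745269775, 39.146121978759766), 87.27368927001953)
[[0.5172, -0.3028], [0.5092, -0.4027], [0.4981, -0.401], [0.5061, -0.3013]]
```

```bash
cat > path.py <<'E'
from h import *
from ik import *
G=np.array([.5095,-.350,.081]); XC=np.array([-.073,-.997,0]); C=-94.2; PHI=40
RG=pose(0,PHI,C,1); off=-.003*RG.apply([0,0,1])
def at(s,z): return np.r_[(G-s*XC)[:2],z]+off
if __name__=="__main__":
    p,r=cur();q=bot.get_state()['joints'].copy();print(q.round(2))
    W=[((.58,-.11,.42),down(-50)),((.53,-.08,.40),down(-4.2)),(at(.22,.25),RG),(at(.2,.083),RG),(at(0,.081),RG),(at(0,.115),RG),(at(.2,.115),RG),(at(.24,.22),RG)]
    for P,S in W:
        sl=Slerp([0,1],R.concatenate([r,S]))
        for t in np.linspace(.1,1,10): q,e=ik(p+(P-p)*t,sl(t),q)
        p,r=np.array(P),S
        print(np.round(P,3),q.round(2),round(e,4),'marg',np.minimum(q-LO,HI-q).min().round(2),pts(q)[2:4].round(2).tolist())
E
python3 path.py
```

```text
[ 0.04  0.67  0.04  0.92 -0.03  1.55 -1.56]
[ 0.58 -0.11  0.42] [ 0.23  0.41 -0.14  1.43  0.06  1.31 -0.79] 0.0 marg 0.67 [[0.21, -0.08, 0.79], [0.58, -0.11, 0.69]]
[ 0.53 -0.08  0.4 ] [ 0.33  0.34 -0.33  1.61  0.11  1.21 -0.09] 0.0 marg 0.71 [[0.17, -0.09, 0.81], [0.53, -0.08, 0.67]]
[ 0.526 -0.128  0.252] [-0.17  0.62 -0.05  1.9   0.95  1.18 -0.92] 0.0 marg 0.57 [[0.32, 0.03, 0.74], [0.54, 0.08, 0.43]]
[ 0.524 -0.148  0.085] [-0.16  0.9   0.01  1.97  1.13  0.96 -1.24] 0.0 marg 0.5 [[0.44, 0.04, 0.63], [0.54, 0.06, 0.26]]
[ 0.51  -0.348  0.083] [ 0.12  0.91  0.14  1.97  1.43  0.76 -1.2 ] 0.0 marg 0.5 [[0.43, -0.08, 0.62], [0.52, -0.14, 0.26]]
[ 0.51  -0.348  0.117] [ 0.12  0.85  0.14  1.97  1.38  0.78 -1.12] 0.0 marg 0.5 [[0.41, -0.08, 0.65], [0.52, -0.14, 0.29]]
[ 0.524 -0.148  0.117] [-0.16  0.84  0.    1.97  1.1   0.99 -1.18] 0.0 marg 0.5 [[0.42, 0.04, 0.65], [0.54, 0.06, 0.29]]
[ 0.527 -0.108  0.222] [-0.2   0.67 -0.05  1.91  0.95  1.16 -0.99] 0.0 marg 0.56 [[0.35, 0.04, 0.72], [0.54, 0.1, 0.4]]
```

Run:
```python
from path import *
p,r=cur()
plan(p,r,[((.58,-.11,.42),down(-50)),((.53,-.08,.40),down(-4.2)),(at(.22,.25),RG)],lim=(35,7))
```

```text
[[-20.3, 6.6, 3.1, 0.0, 0.0, -6.3], [-40.5, 13.3, 6.1, 0.0, 0.0, -12.6], [-60.8, 19.9, 9.2, 0.0, 0.0, -18.9], [-81.1, 26.5, 12.2, 0.0, 0.0, -25.1], [-101.3, 33.2, 15.3, 0.0, 0.0, -31.4]] -> [ 0.621 -0.1    0.426]
[[-20.7, -4.9, 3.1, 0.0, 0.0, -6.3], [-41.5, -9.8, 6.1, 0.0, 0.0, -12.6], [-45.9, -16.9, 9.0, 0.0, 0.0, -19.1], [-50.2, -24.0, 11.8, 0.0, 0.0, -25.7], [-54.6, -31.1, 14.7, 0.0, 0.0, -32.2]] -> [ 0.559 -0.097  0.411]
[[0.1, -8.3, 2.9, 0.0, 0.0, -6.5], [0.2, -16.7, 5.7, 0.0, 0.0, -13.1], [0.3, -25.0, 8.6, 0.0, 0.0, -19.6], [0.3, -33.3, 11.4, 0.0, 0.0, -26.2], [-5.1, -30.7, 29.9, -1.4, -6.1, -26.1]] -> [ 0.529 -0.086  0.381]
[[-4.0, -0.1, 19.1, 0.0, -6.2, 0.0], [-8.0, -0.2, 38.1, 0.0, -12.5, 0.0], [-12.1, -0.3, 57.2, 0.0, -18.8, 0.0], [-16.1, -0.4, 76.2, 0.0, -25.0, 0.0], [-20.1, -0.4, 95.3, 0.0, -31.3, 0.0]] -> [ 0.527 -0.116  0.289]
[[6.5, -0.1, 18.4, 0.0, -6.3, 0.0], [12.9, -0.2, 36.8, 0.0, -12.5, 0.0], [12.9, -0.2, 36.8, 0.0, -12.5, 0.0], [12.9, -0.2, 36.8, 0.0, -12.5, 0.0], [12.9, -0.2, 36.8, 0.0, -12.5, 0.0]] -> [ 0.526 -0.128  0.252]
```

{"op": "servo_tool", "data": {"increments": [[[-20,6.5,3,0,0,-6.3],[-40.5,13.5,6,0,0,-12.6],[-61,20,9,0,0,-18.9],[-81,26.5,12,0,0,-25],[-101,33,15,0,0,-31.5]]]}}

```text
time: 9.5
eef_pos: [0.6208, -0.0997, 0.4264]
tcp_rot: [0.971, 0.24, 0.0, 0.0]
wrist_force: [0.6, 0.3, -0.7]
width: 0.0599
```

{"op": "servo_tool", "data": {"increments": [[[-20.5,-5,3,0,0,-6.3],[-41.5,-10,6,0,0,-12.6],[-46,-17,9,0,0,-19],[-50,-24,12,0,0,-25.7],[-54.5,-31,14.5,0,0,-32]]]}}

```text
time: 10.0
eef_pos: [0.5586, -0.0971, 0.4121]
tcp_rot: [0.867, 0.498, 0.0, 0.0]
wrist_force: [-0.2, 0.3, -0.7]
width: 0.0602
```

{"op": "servo_tool", "data": {"increments": [[[0,-8.5,3,0,0,-6.5],[0,-16.5,6,0,0,-13],[0,-25,8.5,0,0,-19.5],[0,-33,11.5,0,0,-26.2],[-5,-31,30,-1.4,-6,-26.2]]]}}

```text
time: 10.5
eef_pos: [0.53, -0.089, 0.3836]
tcp_rot: [0.733, 0.678, -0.039, 0.039]
wrist_force: [-0.1, 0.2, -0.7]
width: 0.0598
```

{"op": "servo_tool", "data": {"increments": [[[-4,0,19,0,-6.2,0],[-8,0,38,0,-12.5,0],[-12,0,57,0,-18.8,0],[-16,0,76,0,-25,0],[-20,0,95,0,-31.3,0]]]}}

```text
time: 11.0
eef_pos: [0.5282, -0.1155, 0.2897]
tcp_rot: [0.694, 0.644, -0.235, 0.22]
wrist_force: [1.2, -1.4, -1.0]
width: 0.0599
```

{"op": "servo_tool", "data": {"increments": [[[6.5,0,18.5,0,-6.3,0],[13,0,37,0,-12.5,0],[13,0,37,0,-12.5,0],[13,0,37,0,-12.5,0],[13,0,37,0,-12.5,0]]]}}

```text
time: 11.5
eef_pos: [0.5272, -0.1285, 0.254]
tcp_rot: [0.666, 0.616, -0.308, 0.287]
wrist_force: [-1.1, 0.3, 0.1]
width: 0.0601
```

Run:
```python
from h import *
s=rec(); print(s['time'],s['joints'].round(2),s['eef_pos']); print(R.from_quat(s['tcp_rot']).as_matrix().round(3))
for n in("side","top"): cv2.imwrite(f"pics/{n}5.png",viewer.read_camera(n)[:,:,::-1])
from kin import fit
fit()
```

```text
11.5 [-0.23  0.65 -0.05  1.88  0.91  1.2  -0.97] [ 0.52723796 -0.12845585  0.25402197]
[[ 0.052  0.997 -0.056]
 [ 0.643 -0.077 -0.762]
 [-0.764  0.003 -0.645]]
[ 0.  0. -0.] 0.0
[ 0. -0.  0.] 0.0
[-0. -0.  0.] 0.0
[-0. -0.  0.] 0.0
[-0. -0.  0.] 0.0
[-0.  0. -0.] 0.0
[0. 0. 0.] 0.0
[-0.  0. -0.] 0.0
[ 1.000e-04 -1.160e-02  3.363e-01  1.000e-04 -1.610e-02  5.589e-01
  0.000e+00 -1.000e-04  3.822e-01  1.000e-04 -1.000e-04  3.278e-01]
```

View pics/side5.png

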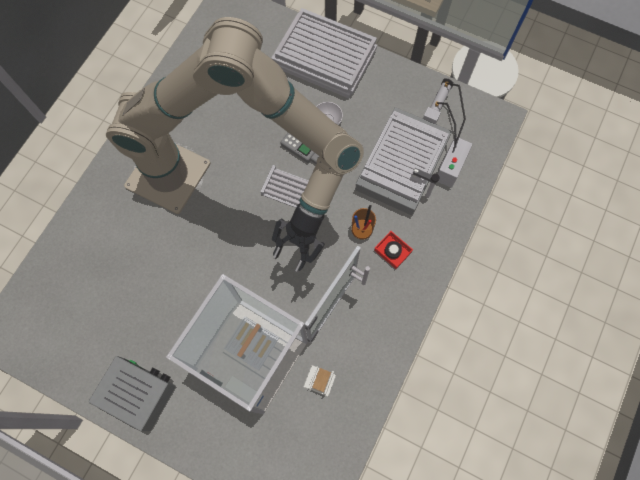

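View pics/top5.png

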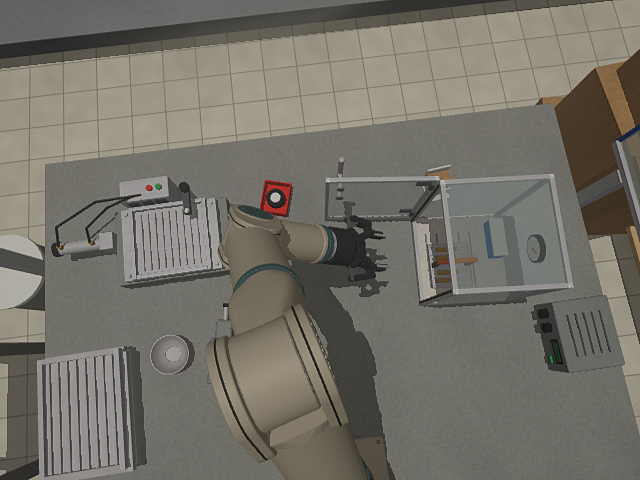

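Run:
```python
from path import *
p,r=cur()
plan(p,r,[(at(.19,.083),RG),(at(.07,.083),RG)],lim=(36,7))
look(["tray_grip","tray","pin0_c","pin1_c","pin2_c","pin3_c"])
a=viewer.read_camera("top")[225:300,415:495,::-1]
cv2.imwrite("pics/t6.png",cv2.resize(a,None,fx=7,fy=7,interpolation=3))
a=viewer.read_camera("side")[310:390,210:290,::-1]
cv2.imwrite("pics/s6.png",cv2.resize(a,None,fx=7,fy=7,interpolation=3))
```

```text
[[22.0, -0.4, 26.4, 0.0, 0.0, -0.1], [44.0, -0.8, 52.8, 0.0, -0.1, -0.1], [66.0, -1.2, 79.2, 0.0, -0.1, -0.2], [88.0, -1.6, 105.6, 0.0, -0.2, -0.3], [110.1, -2.0, 132.0, 0.0, -0.2, -0.3]] -> [ 0.524 -0.158  0.085]
[[-19.3, 0.0, 23.0, 0.0, 0.0, 0.0], [-38.6, 0.0, 45.9, 0.0, 0.0, 0.0], [-57.8, 0.0, 68.9, 0.0, 0.0, 0.0], [-77.1, 0.0, 91.9, 0.0, 0.0, 0.0], [-77.1, 0.0, 91.9, 0.0, 0.0, 0.0]] -> [ 0.515 -0.278  0.085]
tray_grip top [260.6 455.7] 0.78 [ 0.507 -0.349]
tray_grip top [162.8 339.1] 0.48 [ 0.81  -0.089]
tray top [262.8 447.9] 0.82 [ 0.513 -0.349]
pin0_c top [285.8 447.4] 0.42 [ 0.451 -0.333]
pin1_c top [272.2 452.1] 0.6 [ 0.485 -0.352]
pin2_c top [257.6 446.6] 0.61 [ 0.526 -0.345]
```

View pics/t6.png

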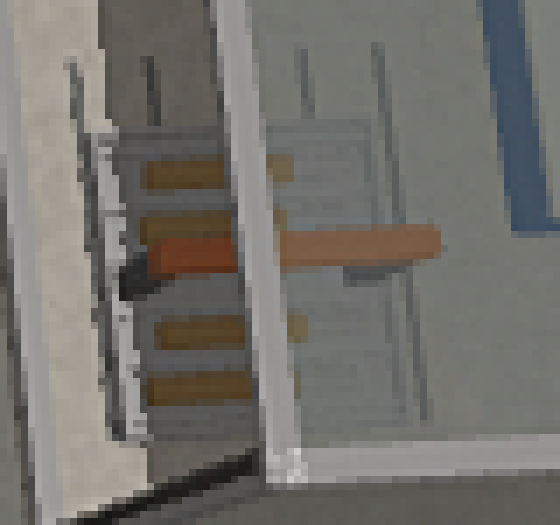

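View pics/s6.png

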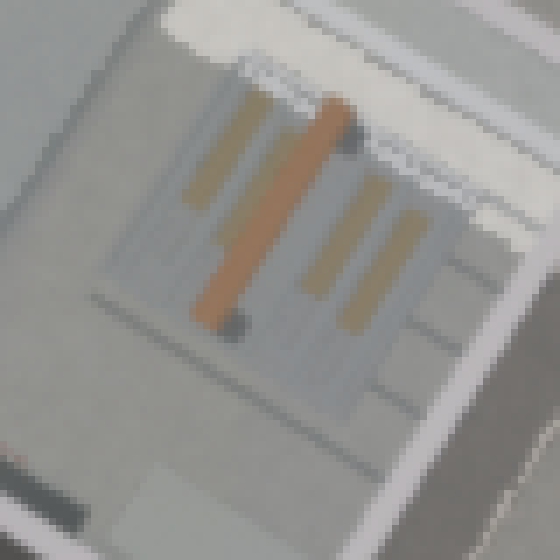

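Run:
```python
from h import *
S=[(336,100),(206,320)];T=[(148,258),(440,240)]
a=[onz('side',(310+y/7,210+x/7),.088)[:2] for x,y in S]
b=[onz('top',(225+y/7,415+x/7),.088)[:2] for x,y in T]
for e in(a,b):
    print(np.round(e,4),'c',np.mean(e,0).round(4),np.linalg.norm(e[1]-e[0]),np.degrees(np.arctan2(*(e[1]-e[0])[::-1])))
```

```text
[[ 0.5126 -0.2991]
 [ 0.5092 -0.3993]] c [ 0.5109 -0.3492] 0.10027319423314138 -91.92656775855198
[[ 0.5095 -0.2961]
 [ 0.5024 -0.4024]] c [ 0.506  -0.3493] 0.10659284396063581 -93.79361669047614
```

```bash
sed -i 's/G=np.array(.*081\]); XC=.*; C=-94.2/G=np.array([.5085,-.349,.081]); XC=np.array([-.065,-.998,0]); C=-93.7/' path.py
python3 - <<'E'
from path import *
p,r=cur()
plan(p,r,[(at(.19,.083),RG),(at(.07,.083),RG)],lim=(36,7))
E
```

```text
[[21.8, -0.7, 26.1, -0.1, 0.0, -0.1], [43.5, -1.3, 52.2, -0.2, 0.0, -0.1], [65.3, -2.0, 78.2, -0.3, -0.1, -0.2], [87.0, -2.7, 104.3, -0.4, -0.1, -0.3], [108.8, -3.4, 130.4, -0.5, -0.1, -0.4]] -> [ 0.521 -0.157  0.085]
[[-19.3, 0.0, 23.0, 0.0, 0.0, 0.0], [-38.6, 0.0, 46.0, 0.0, 0.0, 0.0], [-57.9, 0.0, 69.0, 0.0, 0.0, 0.0], [-77.1, -0.1, 91.9, 0.0, 0.0, 0.0], [-77.1, -0.1, 91.9, 0.0, 0.0, 0.0]] -> [ 0.513 -0.277  0.085]
```

{"op": "servo_tool", "data": {"increments": [[[22,-1,26,-0.1,0,-0.1],[43.5,-1.5,52,-0.2,0,-0.1],[65,-2,78,-0.3,0,-0.2],[87,-3,104,-0.4,0,-0.3],[109,-3.5,130,-0.5,0,-0.4]]]}}

```text
time: 12.8
eef_pos: [0.5211, -0.1567, 0.0837]
tcp_rot: [0.661, 0.62, -0.307, 0.289]
wrist_force: [0.5, -0.1, -1.0]
width: 0.0602
```

{"op": "servo_tool", "data": {"increments": [[[-19,0,23,0,0,0],[-38.5,0,46,0,0,0],[-58,0,69,0,0,0],[-77,0,92,0,0,0],[-77,0,92,0,0,0]]]}}

```text
time: 13.3
eef_pos: [0.511, -0.2818, 0.0861]
tcp_rot: [0.662, 0.617, -0.311, 0.289]
wrist_force: [-0.3, -0.1, 0.5]
width: 0.0599
```

Run:
```python
from path import *
p,r=cur();s=rec();print(s['joints'].round(2),s['wrist_force'])
plan(p,r,[(at(.0,.083),RG)],lim=(30,7))
a=viewer.read_camera("top")[150:330,320:520,::-1]
cv2.imwrite("pics/t7.png",cv2.resize(a,None,fx=3.3,fy=3.3,interpolation=3))
a=viewer.read_camera("side")[210:390,200:400,::-1]
cv2.imwrite("pics/s7.png",cv2.resize(a,None,fx=3.3,fy=3.3,interpolation=3))
```

```text
[-0.06  0.94  0.1   2.    1.3   0.83 -1.28] [-0.32323673 -0.10749785  0.4912029 ]
[[-13.5, 0.7, 16.9, -0.1, 0.1, -0.1], [-27.1, 1.5, 33.8, -0.2, 0.1, -0.1], [-40.6, 2.2, 50.6, -0.3, 0.2, -0.2], [-40.6, 2.2, 50.6, -0.3, 0.2, -0.2], [-40.6, 2.2, 50.6, -0.3, 0.2, -0.2]] -> [ 0.509 -0.347  0.085]
```

View pics/t7.png

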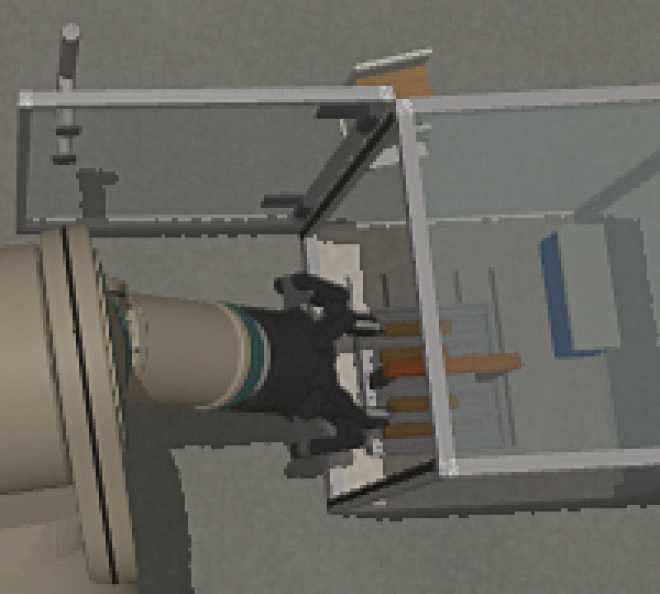

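View pics/s7.png

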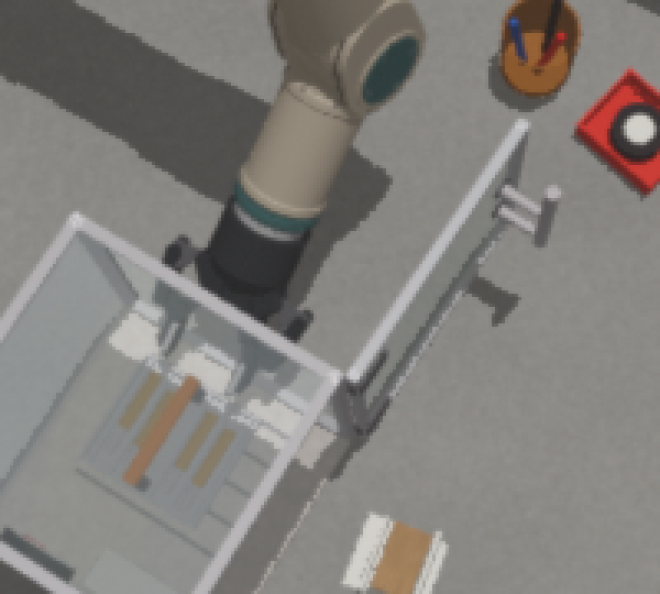

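{"op": "servo_tool", "data": {"increments": [[[-13.5,0.5,17,0,0,0],[-27,1.5,34,0,0,0],[-39,2,48,0,0,0],[-41.5,2,51.5,0,0,0],[-41.5,2,51.5,0,0,0]]]}}

```text
time: 13.9
eef_pos: [0.5111, -0.3424, 0.0831]
tcp_rot: [0.661, 0.62, -0.307, 0.289]
wrist_force: [-0.3, 0.8, 0.1]
width: 0.0599
```

Run:
```python
from path import *
p,r=cur();s=rec();print(s['time'],s['eef_pos'],s['wrist_force'],(p-off).round(4))
plan(p,r,[(at(.0,.083),RG)],lim=(30,7))
a=viewer.read_camera("top")[150:330,320:520,::-1]
cv2.imwrite("pics/t8.png",cv2.resize(a,None,fx=3.3,fy=3.3,interpolation=3))
a=viewer.read_camera("side")[280:400,180:320,::-1]
cv2.imwrite("pics/s8.png",cv2.resize(a,None,fx=4.5,fy=4.5,interpolation=3))
```

```text
13.9 [ 0.51109365 -0.34236522  0.08314497] [-0.33916386  0.8204335   0.05424727] [ 0.5109 -0.3447  0.0812]
[[-4.3, -2.2, 2.3, 0.0, -0.1, 0.0], [-4.3, -2.2, 2.3, 0.0, -0.1, 0.0], [-4.3, -2.2, 2.3, 0.0, -0.1, 0.0], [-4.3, -2.2, 2.3, 0.0, -0.1, 0.0], [-4.3, -2.2, 2.3, 0.0, -0.1, 0.0]] -> [ 0.509 -0.347  0.085]
```

View pics/t8.png

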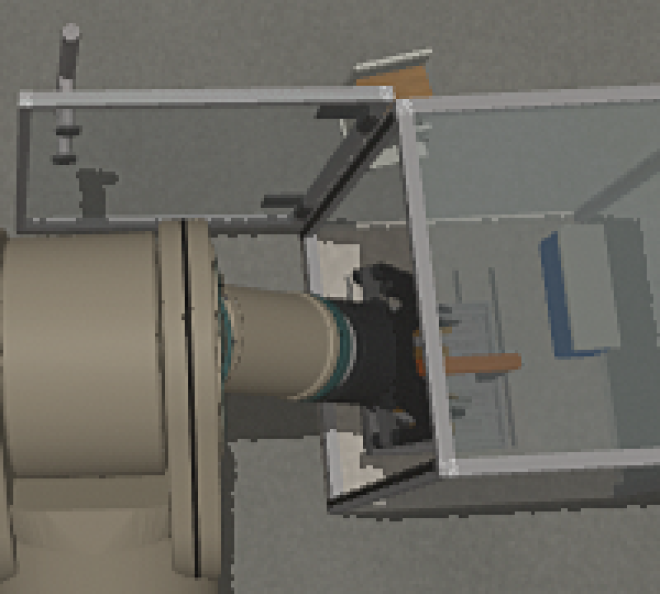

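View pics/s8.png

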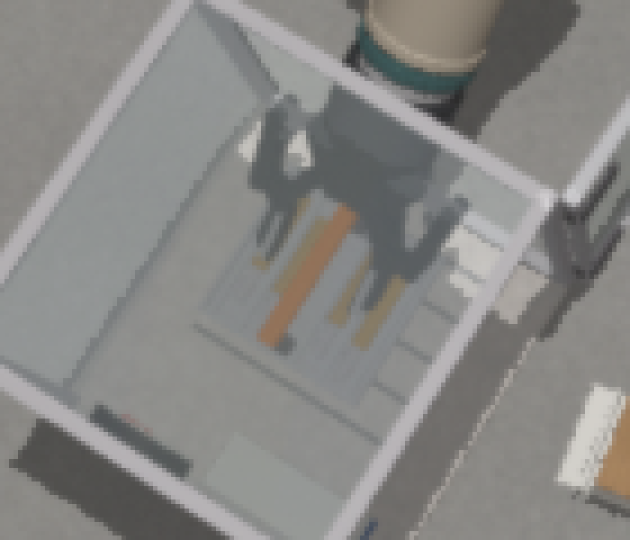

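Run:
```python
from path import *
p,r=cur()
t=p+.022*r.apply([0,0,1]);print(t)
for n,(o,f) in dict(side=((280,180),4.5),top=((150,320),3.3)).items():
    for w in (t,[.5085,-.349,.088],[.5085+.004,-.349+.052,.088],[.5085-.004,-.401,.088]):
        v=(proj(n,w)-o)*f; print(n,v[::-1].round(0))
```

```text
[ 0.51069966 -0.35775566  0.0686062 ]
side [306. 286.]
side [306. 267.]
side [353. 196.]
side [259. 340.]
top [454. 362.]
top [451. 362.]
top [384. 365.]
top [519. 358.]
```

{"op": "servo_tool", "data": {"increments": [[[-1,-2,1,0,0,0],[-2.5,-4.5,3,0,0,0],[-2.5,-4.5,3,0,0,0],[-2.5,-4.5,3,0,0,0],[-2.5,-4.5,3,0,0,0]]], "hand": 28, "newtons": 20}}

```text
time: 14.5
eef_pos: [0.5065, -0.346, 0.0833]
tcp_rot: [0.661, 0.62, -0.307, 0.289]
wrist_force: [0.3, -0.1, -0.7]
width: 0.0279
```

Run:
```python
from path import *
p,r=cur();s=rec();print(s['time'],s['eef_pos'],s['wrist_force'],(p-off).round(4),s['width'])
a=viewer.read_camera("top")[150:330,320:520,::-1]
cv2.imwrite("pics/t9.png",cv2.resize(a,None,fx=3.3,fy=3.3,interpolation=3))
a=viewer.read_camera("side")[280:400,180:320,::-1]
cv2.imwrite("pics/s9.png",cv2.resize(a,None,fx=4.5,fy=4.5,interpolation=3))
```

```text
14.5 [ 0.50653645 -0.34598132  0.08331848] [ 0.2971325  -0.06823443 -0.66748991] [ 0.5064 -0.3483  0.0814] 0.027949117465530016
```

View pics/t9.png

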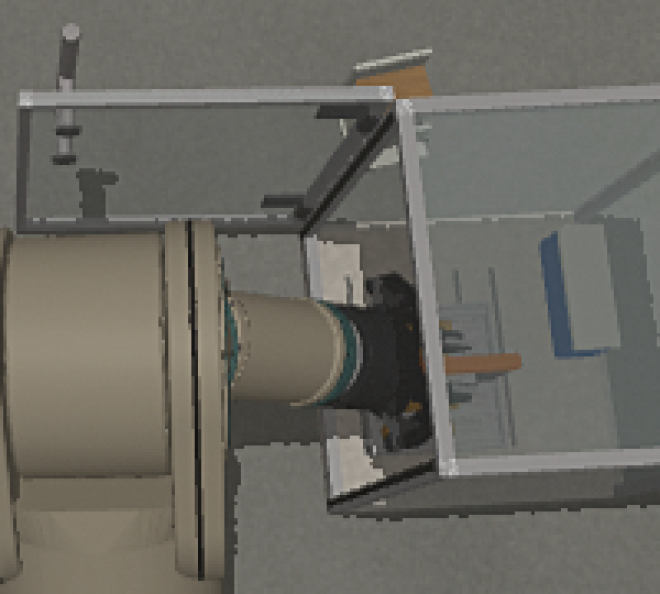

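View pics/s9.png

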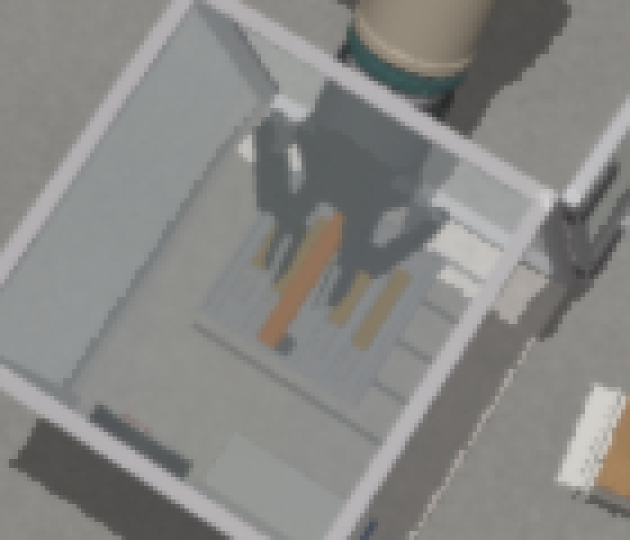

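{"op": "servo_tool", "data": {"increments": [[[0,1.5,0,0,0,0],[0,1.5,0,0,0,0],[0,1.5,0,0,0,0],[0,1.5,0,0,0,0],[0,1.5,0,0,0,0]]], "hand": 0, "newtons": 20}}

```text
time: 15.1
eef_pos: [0.5083, -0.3461, 0.0833]
tcp_rot: [0.661, 0.62, -0.307, 0.289]
wrist_force: [1.7, -1.8, 0.1]
width: 0.0118
```

{"op": "servo_tool", "data": {"increments": [[[0,0,0,0,0,0],[0,0,0,0,0,0],[0,0,0,0,0,0],[0,0,0,0,0,0],[0,0,0,0,0,0]]], "newtons": 80}}

```text
time: 15.6
eef_pos: [0.5083, -0.3461, 0.0834]
tcp_rot: [0.661, 0.62, -0.307, 0.289]
wrist_force: [2.3, 1.2, 1.8]
width: 0.0106
```

Run:
```python
from path import *
p,r=cur();s=rec();print(s['time'],s['eef_pos'],s['wrist_force'],s['torque'],(p-off).round(4),s['width'])
a=viewer.read_camera("side")[280:400,180:320,::-1]
cv2.imwrite("pics/s10.png",cv2.resize(a,None,fx=4.5,fy=4.5,interpolation=3))
print((r.inv().apply([0,0,1])).round(3),r.inv().apply(-XC).round(3))
```

```text
15.6 [ 0.50826235 -0.34611722  0.08340501] [2.33505788 1.19042766 1.79564214] [ 0.66649954 -0.32972344  0.30903796] [ 0.5081 -0.3484  0.0815] 0.01056478962098633
[-0.765  0.001 -0.644] [ 0.644  0.002 -0.765]
```

View pics/s10.png

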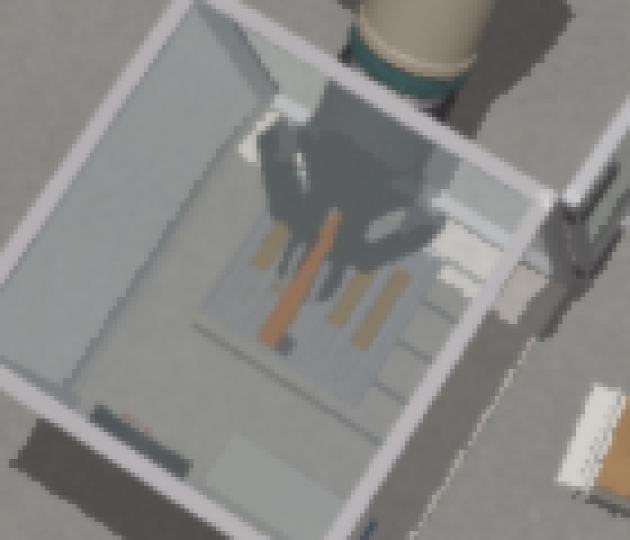

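{"op": "servo_tool", "data": {"increments": [[[-2.3,0,-1.9,0,0,0],[-7.7,0,-6.4,0,0,0],[-15.3,0,-12.9,0,0,0],[-23,0,-19.3,0,0,0],[-26.8,0,-22.5,0,0,0]]]}}

```text
time: 16.15
eef_pos: [0.5079, -0.3465, 0.1197]
tcp_rot: [0.662, 0.62, -0.307, 0.289]
wrist_force: [-0.5, -0.2, -5.0]
width: 0.0111
```

Run:
```python
from path import *
p,r=cur();s=rec();print(s['time'],s['eef_pos'],s['joints'].round(2),s['wrist_force'],s['torque'],s['width'])
a=viewer.read_camera("side")[280:400,180:320,::-1]
cv2.imwrite("pics/s11.png",cv2.resize(a,None,fx=4.5,fy=4.5,interpolation=3))
a=viewer.read_camera("top")[150:330,320:520,::-1]
cv2.imwrite("pics/t11.png",cv2.resize(a,None,fx=3.3,fy=3.3,interpolation=3))
```

```text
16.15 [ 0.50786795 -0.34653425  0.1197423 ] [ 0.03  0.87  0.14  2.    1.36  0.78 -1.19] [-0.48833491 -0.18135977 -4.98059535] [ 1.52436257 -0.14983529 -0.02031803] 0.011136821921234856
```

View pics/s11.png

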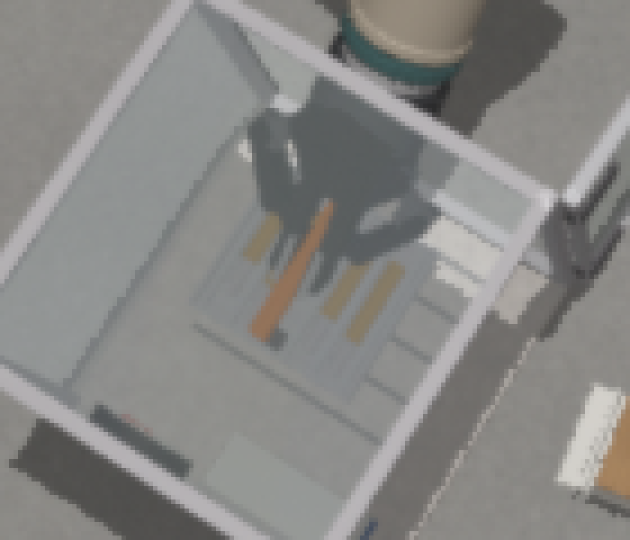

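View pics/t11.png

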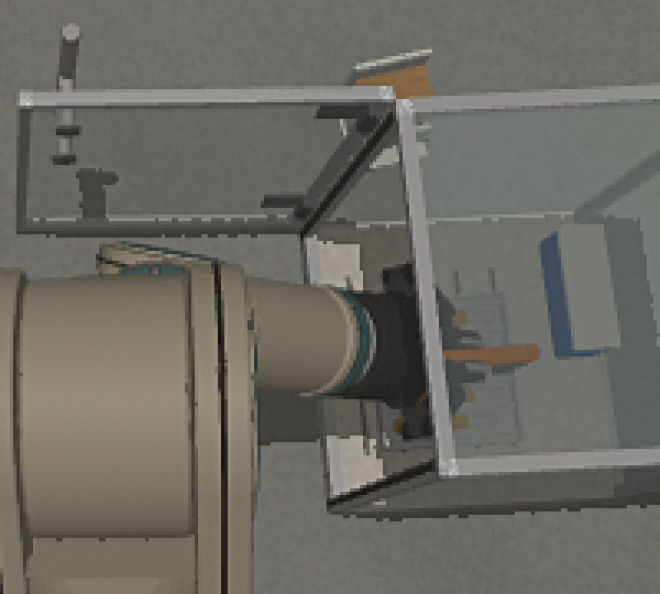

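Run:
```python
from path import *
for n,(o,f) in dict(side=((280,180),4.5),top=((150,320),3.3)).items():
    for w in ([.5120,-.297,.088],[.5045,-.401,.088]):
        a=(proj(n,w)-o)*f;b=(proj(n,np.add(w,[0,0,.036]))-o)*f; print(n,(b-a)[::-1].round(1))
```

```text
side [-6.2 -9.8]
side [-8.2 -6.9]
top [12.1 -8.1]
top [16.4 -8.4]
```

{"op": "servo_tool", "data": {"increments": [[[3,0,-4,0,0,0],[10,0,-11.5,0,0,0],[19,0,-23,0,0,0],[32,0,-38,0,0,0],[45,0,-53.5,0,0,0]]]}}

```text
time: 16.75
eef_pos: [0.5126, -0.2739, 0.1178]
tcp_rot: [0.661, 0.621, -0.307, 0.288]
wrist_force: [0.1, -0.8, -6.1]
width: 0.0108
```

{"op": "servo_tool", "data": {"increments": [[[13,0,-15.5,0,0,0],[26,0,-31,0,0,0],[39,0,-46.5,0,0,0],[52,0,-61.5,0,0,0],[64,0,-76.5,0,0,0]]]}}

```text
time: 17.25
eef_pos: [0.5189, -0.1736, 0.1181]
tcp_rot: [0.661, 0.621, -0.307, 0.289]
wrist_force: [-0.4, -0.6, -3.8]
width: 0.011
```

{"op": "servo_tool", "data": {"increments": [[[12,0,-14,0,0,0],[21,0,-25,0,0,0],[26,0,-31,0,0,0],[26,0,-31,0,0,0],[26,0,-31,0,0,0]]]}}

```text
time: 17.75
eef_pos: [0.521, -0.1374, 0.119]
tcp_rot: [0.661, 0.62, -0.308, 0.289]
wrist_force: [0.1, -1.0, -4.8]
width: 0.0108
```

Run:
```python
from path import *
p,r=cur();s=rec();print(s['time'],s['eef_pos'],s['joints'].round(2),s['wrist_force'],s['torque'],s['width'])
print((r.inv().apply([0,0,1])).round(3),r.inv().apply(-XC).round(3))
a=viewer.read_camera("side")[200:350,200:400,::-1]
cv2.imwrite("pics/s12.png",cv2.resize(a,None,fx=4,fy=4,interpolation=3))
a=viewer.read_camera("top")[150:330,320:520,::-1]
cv2.imwrite("pics/t12.png",cv2.resize(a,None,fx=3.3,fy=3.3,interpolation=3))
```

```text
17.75 [ 0.52098351 -0.13741788  0.11903586] [-0.26  0.88 -0.    1.95  1.04  1.01 -1.22] [ 0.0830794  -0.96502256 -4.75099079] [ 1.54289852 -0.11989916  0.02891802] 0.010757254515806952
[-0.766  0.    -0.643] [ 0.643  0.    -0.766]
```

View pics/s12.png

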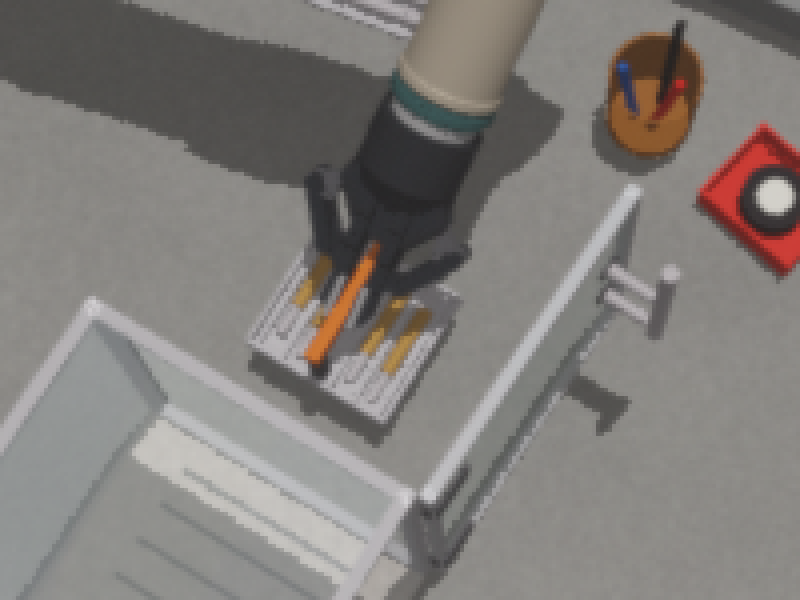

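View pics/t12.png

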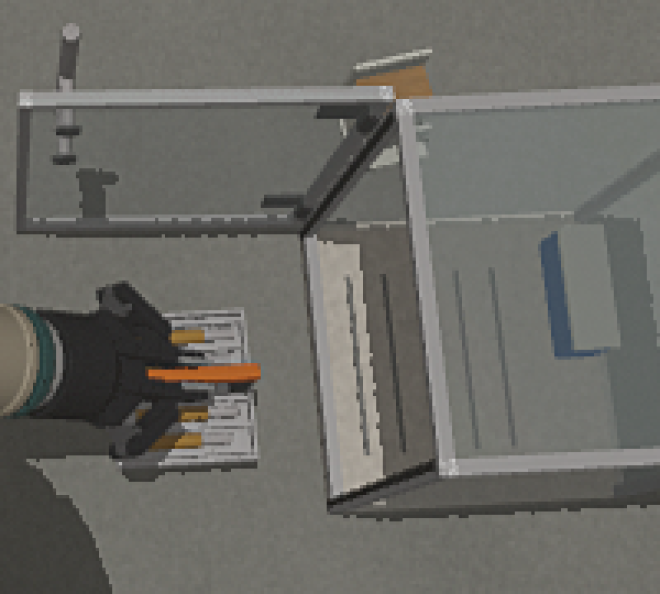

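{"op": "servo_tool", "data": {"increments": [[[-2.5,0,-3.2,0,0,0],[-7.5,0,-9.5,0,0,0],[-15,0,-19,0,0,0],[-25,0,-32,0,0,0],[-35,0,-44,0,0,0]]]}}

```text
time: 18.35
eef_pos: [0.522, -0.1251, 0.1756]
tcp_rot: [0.661, 0.62, -0.307, 0.289]
wrist_force: [0.3, 0.0, -4.8]
width: 0.0114
```

{"op": "servo_tool", "data": {"increments": [[[-10,0,-12,0,0,0],[-18,0,-22,0,0,0],[-24,0,-30,0,0,0],[-28,0,-35,0,0,0],[-29,0,-36,0,0,0]]]}}

```text
time: 18.85
eef_pos: [0.5227, -0.1164, 0.2198]
tcp_rot: [0.661, 0.62, -0.307, 0.289]
wrist_force: [0.4, 0.3, -5.5]
width: 0.0108
```

Run:
```python
from path import *
p,r=cur();s=rec();print(s['time'],s['eef_pos'],s['joints'].round(2),s['wrist_force'],s['torque'],s['width'])
print((r.inv().apply([0,0,1])).round(3))
for n in("side","top"): cv2.imwrite(f"pics/{n}13.png",viewer.read_camera(n)[:,:,::-1])
a=cv2.imread("pics/side13.png")[220:320,230:350]
cv2.imwrite("pics/s13.png",cv2.resize(a,None,fx=6,fy=6,interpolation=3))
a=cv2.imread("pics/top13.png")[220:310,330:430]
cv2.imwrite("pics/t13.png",cv2.resize(a,None,fx=6,fy=6,interpolation=3))
```

```text
18.85 [ 0.52266339 -0.11637396  0.21984158] [-0.27  0.71 -0.04  1.91  0.93  1.15 -1.04] [ 0.39352354  0.27942066 -5.49511146] [ 1.55936094 -0.13161513  0.0072192 ] 0.01075076875400252
[-0.765  0.001 -0.644]
```

View pics/s13.png

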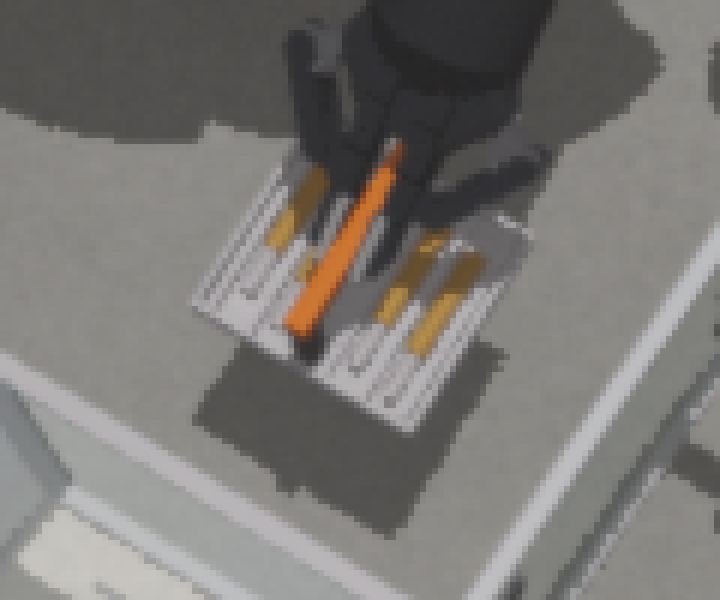

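View pics/t13.png

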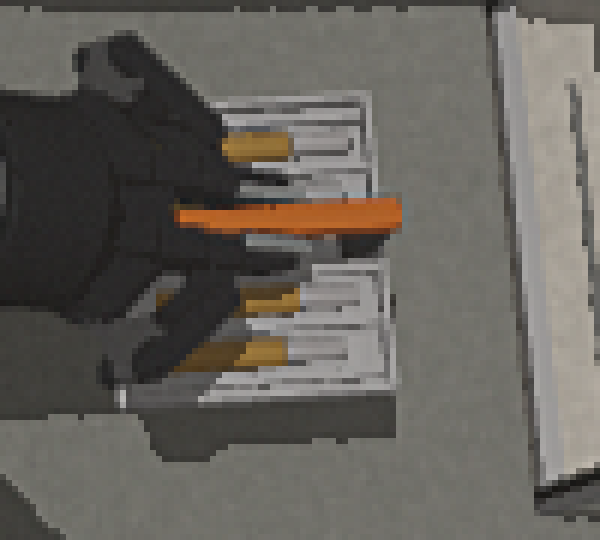

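View pics/side13.png

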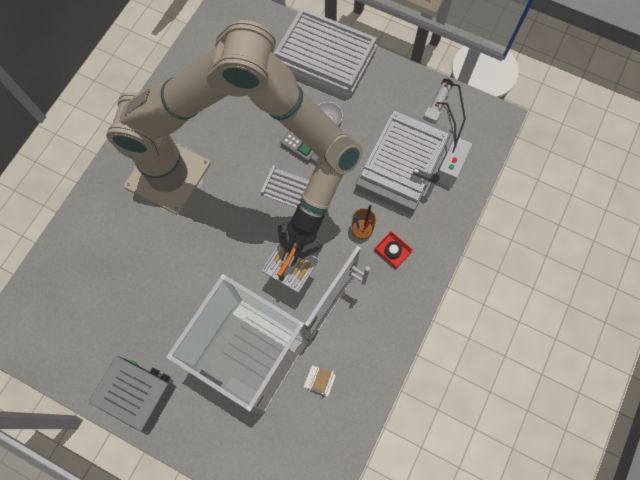

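Run:
```python
from path import *
p,r=cur(); g=p+.003*r.apply([0,0,1]); y=r.apply([0,1,0])
obs={'side':{(1,-1):(193,305),(1,1):(412,432),(-1,1):(533,235)},'top':{(1,1):(370,93),(1,-1):(396,390),(-1,-1):(122,405)},}
off={'side':((220,230),6),'top':((220,330),6)}
def cor(v,n,k):
    dx,dy,dz,yaw,pit,rol=v
    T=R.from_euler('ZYX',[C+yaw,pit,rol],degrees=True)  # tray x along C
    return proj(n,g+np.array([dx,dy,dz])+T.apply([k[0]*.055,k[1]*.060,-.054]))
def f(v,full=False):
    o=[]
    for n in obs:
        for k,(u,w) in obs[n].items():
            e=cor(v[:6],n,k)-(np.array([w,u])/off[n][1]+off[n][0])
            e=e-(v[6:8] if n=='side' else v[8:10]); o+=list(e)
    return np.r_[o,np.array(v[:3])/.003*.5,v[6:10]]
l=least_squares(f,np.zeros(10));print(l.x.round(4));print(f(l.x).round(1)); 
J=l.jac;c=np.linalg.inv(J.T@J);print('sd',np.sqrt(np.diag(c))[:6].round(3))
```

```text
[-3.0000e-04 -2.6000e-03 -2.1000e-03 -1.0900e-02  8.2200e-01  1.1397e+00
  1.4300e-02 -7.8520e-01 -5.4100e-01 -5.8480e-01]
[-0.1 -0.5  0.3 -0.4 -0.2  0.1 -0.4 -0.2 -0.2  0.2  0.1 -0.6 -0.  -0.4
 -0.3  0.  -0.8 -0.5 -0.6]
sd [4.000e-03 4.000e-03 5.000e-03 7.910e-01 4.214e+00 3.818e+00]
```

{"op": "servo_tool", "data": {"increments": [[[0,0,0,0,0,0],[0,0,0,0,0,0],[0,0,0,0,0,0],[0,0,0,0,0,0],[0,0,0,0,0,0]]]}}

```text
time: 19.45
eef_pos: [0.5224, -0.1167, 0.2191]
tcp_rot: [0.661, 0.62, -0.308, 0.289]
wrist_force: [0.5, 0.3, -5.2]
width: 0.0108
```

Run:
```python
from h import *
a=onz('top',(150+100/3.3,320+22/3.3),.312);b=onz('top',(150+93/3.3,320+392/3.3),.312)
print('door dir deg',np.degrees(np.arctan2(*(a-b)[1::-1])),'square=',85.8)
s=bot.get_state();print(s['time'],s['eef_pos'],np.abs(s['qd']).max(),s['wrist_force'],s['width'])
im=viewer.read_camera("side");cv2.imwrite("pics/s14.png",cv2.resize(im[220:320,230:350,::-1],None,fx=5,fy=5))
```

```text
door dir deg 83.72467906432564 square= 85.8
19.45 [ 0.5223938  -0.11665548  0.21905839] 0.0013672927880769537 [ 0.46411025  0.26251145 -5.18263659] 0.010765545309333206
```

View pics/s14.png

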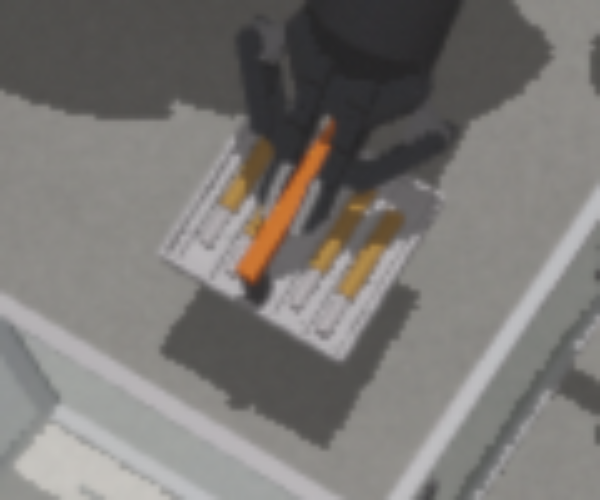

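The picture shows the tray level above the bench, with its back corner at about (345,355). All four pins are in their lanes. The door is about 2° past square, so I'm handing in.

```bash
python3 -c "
from bench import finish_job; print(finish_job())"
```

```text
the job is handed in; nothing more can be done
None
```

I swung the door open by its handle to about 2° past square. I gripped the tray by its orange bar through the doorway, lifted it clear of the sill and brought it straight out. I handed in at about 19.5 s, still holding it in front of the cabinet.

Last checks before handing in:
- **Height:** the tray's underside was about 0.148 m above the bench, worked out from the arm's position.
- **Level:** the camera fit gave about 1° of tilt. That fit is only good to about 4°, so levelness also rests on how the tray looked in the pictures.
- **Pins:** all four were visible in their lanes.
- **Grip and stillness:** the arm was still, with the bar held firmly at 10.8 mm opening. The wrist read about 5 N downward, a little under the lightest listed weight of tray and pins (about 4.7 N).
- **Clearance:** the nearest part of the cabinet was about 9 cm from the tray. In the pictures the tray touched nothing but the gripper.
- **Other things:** those in view had not visibly moved. I checked that by eye only.

The two cameras disagreed by about 5 mm on where the bar was, so I centred the jaws between the two readings before closing. No check failed.

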